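Clip the filter glass into its cassette and slide it into the welding hood

ROBOT

A 6-joint arm with a two-finger parallel gripper is mounted at the origin on the work surface; the furniture and walls round the work are solid. World frame = base frame: x ahead of the robot, y to its left, z up, the work surface at z = 0. Lengths are in m, angles in degrees, forces in N, time in s.
With the tool pointing down it reaches from about 0.35 to 0.875 m from the base axis. Payload 4.2 kg.
Tool frame: the origin (TCP) lies on the centre line of the jaws, within the pads' length; the fingertips stand 11 mm ahead of it and the grasp point (between the pads) lies 8 mm behind it; z points along the fingers, y is the line along which they close (so a half turn about z gives the same grasp; the last joint's range is limited). The gripper opens to 87 mm and grips with 3 to 60 N. Pads are 19 mm wide; open, the fingers measure 117 mm over their backs; the gripper's body (75 mm by 190 mm) begins 51 mm behind the grasp point.
Start: joints at [-58.808, 22.042, 0.453, 0, -68.411, -14.817], TCP at [0.176, -0.6, 0.234] pointing down, gripper open.
Joint ranges: [-179.83, 179.83], [-69.29, 118.12], [-61.27, 80.66], [-181.25, 117.63], [-171.15, -9.14], [-177.46, 177.46]. Speed limits (degrees/s): [159.86, 159.86, 180, 180, 180, 180].

INTERFACE

Orientations are given as a 3x3 rotation matrix whose columns are the frame's x, y, z axes.
In Python, from station import r gives the robot as it stands.
- The arm moves only by the tool servo_tool, never from a script. Its argument "commands" is a list that holds one entry, the list of rows, each a list of 7 numbers: the closure, from 0 (fully open) to 1 (shut), then the shift along the tool's x, y, z in mm, then the turn, a rotation vector about the tool's x, y, z in rad. In form: [[[claw, x, y, z, ax, ay, az], ...]]. A call has exactly 5 rows; each row is the pose to reach, as a shift and turn from the pose commanded when the call began, along the tool's axes at that moment; what a row does not reach only later rows make up. A row lasts 1/10 s, in which the tool goes at most 50 mm and 8.59 degrees, less where a joint would pass 70% of its speed; a pose out of reach is approached as far as the arm can. A call with a gripper value outside its range is refused whole. The fingers move at their own pace and stop on an object; the grip force is fixed at half the most. Time passes only in rows, so rows that repeat a pose let the fingers close, or fill a call up. It gives the time, the measured TCP pose, the force, the opening and the grip force at its end, in the units of the state.
- r.sense(): the state, without advancing time (a new reading comes with each control period).
- r.capture(name): name is "scene" or "top"; returns a dict with "pixels" (480x640x3 uint8, red, green, blue), "camera_matrix" (3x3 intrinsics, pixels), "dist" ([k1, k2, p1, p2, k3] as OpenCV has them; the pictures are not rectified), "R" (3x3) and "t" (3): a world point X has camera coordinates R X + t. Camera axes: x right, y down, z forward; pixel columns grow to the right and rows downward; lengths in m; the calibration is good to about 2 mm. A picture is of the moment at which its call begins. There is no depth.
- r.finish_job(): hands the job in; it is judged then, once.
The state is a dict: "time_s": time; "joints": joint angles; "joint_velocities": joint speeds; "effort": joint torques, N m; "tcp_pos": TCP position; "ee_rot": TCP orientation; "wrist_force": force on the tool from outside, world axes, zero at the start; "moment": the same for the moment, N m; "gripper_width": opening from 0.0 (shut) to 1.0 (fully open); "gripper_force": force on a finger pad.
Only numpy, scipy, OpenCV 4.12 (cv2) and the standard library are available. Lean on these libraries where they do the work, as an engineer would, in place of code of your own. Each camera call takes 0.05 s, during which the arm holds its last target. There are 200 camera calls.

TASK

Get the welding hood's sight window ready: hook one end of the loose dark filter glass under the lip of the black cassette and press the other end down until the spring catch snaps over it; then take the loaded cassette by its handle and slide it, lip end first, down the guides on the hood's sloping face until it is fully home against the bottom stop. Leave it there, and leave the cold chisel and the tape measure where they lie.

Things in the scene. Friction and masses are not known exactly. Their poses are not given: they have to be found in the camera images.
- filter_mid (a point): Centre of the loose filter glass: plain dark plate 108 x 51 x 5 mm, about 70 g (x along its length, y across, z up through it; faces and ends alike). It lies along a strip of rusty flat bar 30 mm wide and 6 mm thick, its long edges overhanging the bar by about 10 mm each. The bar lies on a wooden board whose top is 90 mm above the worktop (world z = 0.09).
- cassette_mid (a point): Centre of the cassette's frame, 6.25 mm over its underside: black tray, open side up, 122 (x) x 64 (y) x 12.5 mm, about 150 g. Filter pocket 110 x 54 mm between walls of full height, bevelled inwards at the top; its floor (a ledge round a window) is 3.25 mm below this point, so a filter at home has its centre 0.75 mm below it. Side walls only 6.5 mm high from x = 8 to 50 mm (finger cut-outs). Lip at the -x end, catch and handle at +x.
- cassette_lip (a point): Free edge of the cassette's fixed lip, on its underside, mid-width (x = -48.5 mm, z = +4.45 mm from cassette_mid, same axes). The lip is 1.8 mm thick, flush with the frame's top, and covers the last 6.5 mm of the pocket with 7.7 mm of height under it: the filter's end gets in only while the filter slopes about 8 to 22 degrees, that end low.
- cassette_handle (a point): Centre of the cassette's handle, a ribbed black block 26 (x) x 30 (y) x 22 mm high that stands level with the frame's underside; 85 mm in +x of the frame's centre, half-way up (11 mm). Same axes as cassette_mid.
- catch (a joint): Spring catch of the cassette: 16 mm wide steel bolt at mid-width of the pocket's +x end. 0 = sprung out (nose 3.5 mm over the pocket, 0.8 mm above the top of a filter at home), 0.0045 m = pushed fully back. Its nose is bevelled steeply on top, up to 10 mm above cassette_mid: a filter end pressed down on it with about 4 to 9 N drives it back, then it snaps out over the filter.
- window_seat (a point): Where cassette_mid lies when the cassette is home in the hood (fixed grey steel box 208 x 220 x 168 mm whose face slopes 35 degrees, rising away from the robot). x up the slope, y across, z square out of the face; the cassette's axes match when home. The face lies 6.25 mm below this point; the bottom stop is 61 mm in -x; up to 111 mm in +x the face is bare outside the guides.
- window_mouth (a point): Mouth of the slot, same axes as window_seat and 21 mm in +x of it. From the stop to here a steel bezel covers the cassette's edges: slot 14.2 mm high over the face (flared over the last 12 mm), 66 mm wide between the guides. Above the mouth the guides go on open-topped, 14 mm high, to 43 mm in +x of window_seat, flared for 14 mm more: the cassette can be laid between them, then slid in.
- plunger_nose (a point): Round nose of a spring plunger in the left (+y) guide, 25 mm in -x of window_seat, here at rest; it sticks 4 mm into the slot. It rides along the cassette's edge (about 3 to 7 N to push past), stops the cassette from sliding by itself, and drops into a notch in that edge when the cassette is home.
- chisel: Bystander: cold chisel lying flat near the hood's foot, 165 x 22 x 17 mm. Origin at the middle of its underside.
- tape: Bystander: yellow tape measure, 90 x 39 x 62 mm. Origin at the middle of its underside.

How it is judged:
By the outcome, as a careful person would: the job done as asked, in the order asked, and still so for the second after the job is handed in, with the robot touching nothing.
It also fails if it takes over 66 s, if anything falls off the work surface, if the arm or the gripper's body presses on something with over 40 N, if the wrist force passes 120 N, or if a joint passes its speed limit or range.

## Working session

There is one attempt and no reset: what is moved stays moved. The work goes in short steps, Python scripts to look and compute and a tool call to move; the robot and the scene stay as the last step left them, time stands still between calls to the robot, and variables do not carry over. Pictures are saved under pics/ and viewed, at most 10 in all, crops included, and the job is handed in when it is done.

Besides the shell and the picture viewer there is one more tool, called after "Request:" as name(argument=value, ...), one argument or row to a line, values as JSON. servo_tool: Moves the arm, as the interface text tells. Its arguments: {"type":"object","properties":{"commands":{"type":"array","items":{"type":"array","items":{"type":"array","items":{"type":"number"}}}}},"required":["commands"]}

```bash
ls; mkdir -p pics
python3 - <<'E'
from station import r
import cv2,numpy as np,pickle
for n in("scene","top"):
    c=r.capture(n); cv2.imwrite(f"pics/{n}0.png",c["pixels"][:,:,::-1]); pickle.dump(c,open(f"{n}0.pkl","wb"))
    R=c["R"];print(n,(-R.T@c["t"]).round(3),np.round(R,2).tolist(),np.round(c["camera_matrix"],0).tolist(),c["dist"])
s=r.sense();print(s)
E
```

```text
pics
scene [-0.033  0.769  1.017] [[-0.84, -0.54, -0.01], [-0.35, 0.56, -0.75], [0.41, -0.62, -0.66]] [[478.0, 0.0, 315.0], [0.0, 478.0, 243.0], [0.0, 0.0, 1.0]] [0.04295389 0.         0.         0.         0.        ]
top [ 0.4   -0.019  1.384] [[-0.0, -1.0, 0.01], [-1.0, 0.0, -0.06], [0.06, -0.01, -1.0]] [[577.0, 0.0, 323.0], [0.0, 577.0, 236.0], [0.0, 0.0, 1.0]] [-0.05293775  0.          0.          0.          0.        ]
{'time_s': 0.1, 'joints': array([-5.88082176e+01,  2.20851510e+01,  3.88765392e-01, -2.53992909e-02,
       -6.84097472e+01, -1.48164890e+01]), 'joint_velocities': array([-0.00330262, -0.01730455,  0.15566505,  0.04016711, -0.20121846,
        0.08196997]), 'effort': array([ 1.06362818e-04, -3.91690028e+01,  1.87935448e+01,  4.23186868e+00,
        1.34679853e-02, -8.11771019e-05]), 'tcp_pos': array([ 0.17608359, -0.59915871,  0.23258934]), 'ee_rot': array([[-9.59481694e-01, -2.81770315e-01, -6.06720765e-04],
       [-2.81770958e-01,  9.59480013e-01,  1.79803704e-03],
       [ 7.55029855e-05,  1.89613991e-03, -9.99998199e-01]]), 'wrist_force': array([-0.25719166, -0.16391499, -0.35020984]), 'moment': array([ 0.00674621, -0.04034802, -0.02248534]), 'gripper_force': 0.0, 'gripper_width': 0.9985528807189642}
```

View pics/scene0.png

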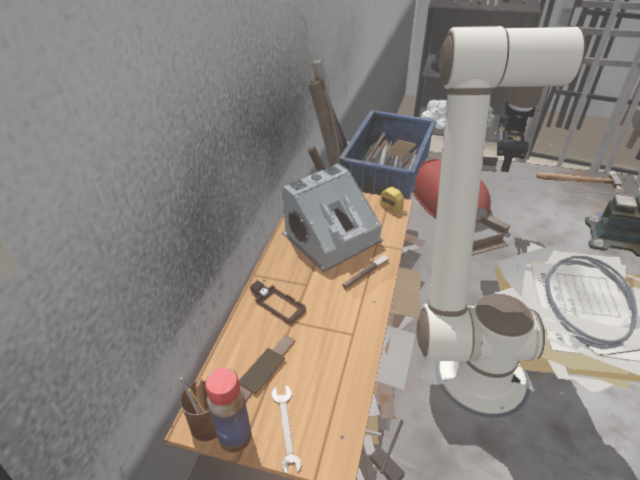

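View pics/top0.png

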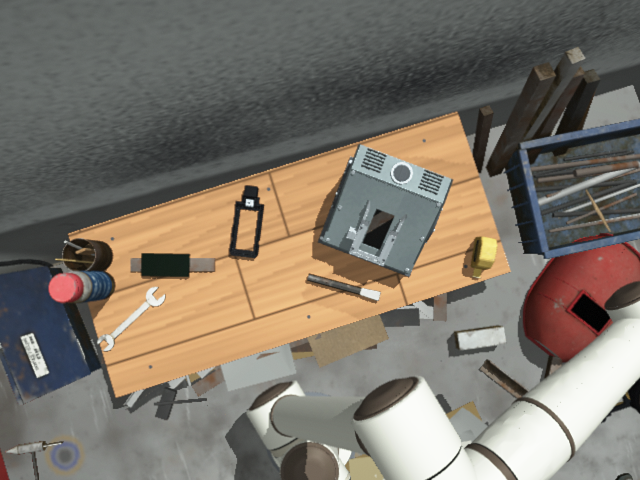

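The scene view shows the hood (330,220), cassette (278,300), filter on its bar (265,370), chisel and tape. In the top view, the filter is at (165,265), the cassette at (245,230) with its handle up at (250,190), the hood at (385,210), chisel at (343,287) and tape at (483,255).

Run:
```python
import cv2,pickle
im=cv2.imread("pics/top0.png")
cv2.imwrite("pics/c1.png",cv2.resize(im[178:288,120:280],None,fx=5,fy=5,interpolation=cv2.INTER_CUBIC))
cv2.imwrite("pics/c2.png",cv2.resize(im[140:290,310:460],None,fx=4,fy=4,interpolation=cv2.INTER_CUBIC))
```

```text
(no output)
```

View pics/c1.png

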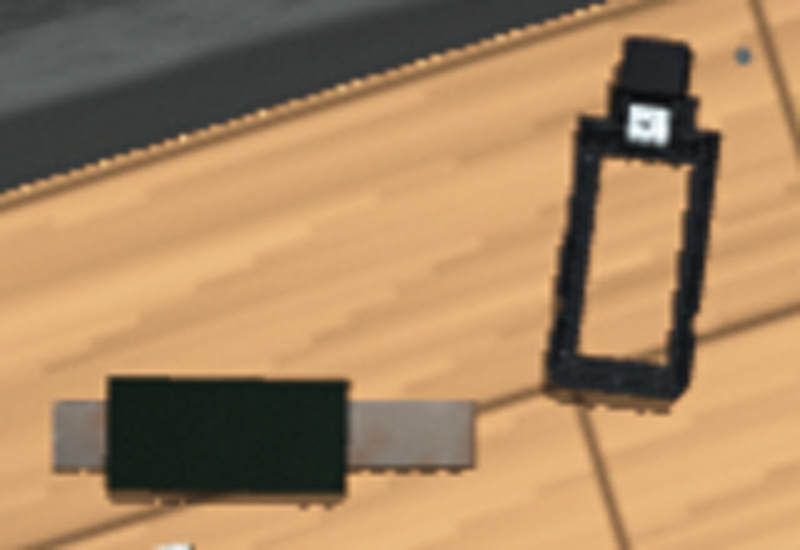

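View pics/c2.png

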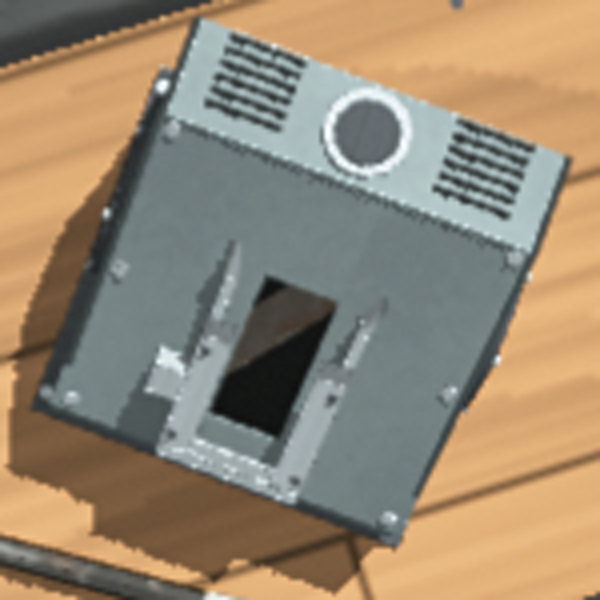

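The crops show filter corners at about (141,254)-(189,278) in full-image pixels. The cassette frame runs from (236,202)/(263,204) down to (229,256)/(257,259), with its handle at (251,191). The hood guide tips are at (369,201) and (406,216), and the bezel's bottom corners at (349,254) and (384,265).

```bash
cat > h.py <<'E'
import cv2,numpy as np,pickle
from station import r
def ld(n):
    return pickle.load(open(n+".pkl","rb"))
def rays(c,px):
    px=np.asarray(px,float).reshape(-1,1,2)
    u=cv2.undistortPoints(px,np.array(c["camera_matrix"]),np.array(c["dist"])).reshape(-1,2)
    R=np.array(c["R"]); d=np.c_[u,np.ones(len(u))]@R
    return -R.T@np.array(c["t"]), d/np.linalg.norm(d,axis=1)[:,None]
def onz(c,px,z):
    o,d=rays(c,px); return o+d*((z-o[2])/d[:,2])[:,None]
def tri(c1,p1,c2,p2):
    o1,d1=rays(c1,p1);o2,d2=rays(c2,p2);out=[]
    for a,b in zip(d1,d2):
        A=np.c_[a,-b];s=np.linalg.lstsq(A,o2-o1,rcond=None)[0]
        x,y=o1+a*s[0],o2+b*s[1];out.append(np.r_[(x+y)/2,np.linalg.norm(x-y)])
    return np.array(out)
def proj(c,X):
    return cv2.projectPoints(np.asarray(X,float).reshape(-1,3),cv2.Rodrigues(np.array(c["R"]))[0],np.array(c["t"],float),np.array(c["camera_matrix"]),np.array(c["dist"]))[0].reshape(-1,2)
E
python3 - <<'E'
from h import *
c=ld("top0");im=c["pixels"].astype(int)
m=(im.max(2)<62).astype(np.uint8)
for nm,(x0,y0,x1,y1),z in(("filt",(132,248,220,285),.101),("cass",(222,183,275,270),.1025)):
    w=np.zeros_like(m);w[y0:y1,x0:x1]=m[y0:y1,x0:x1]
    k,l,st,ce=cv2.connectedComponentsWithStats(w);i=1+np.argmax(st[1:,4])
    cn=max(cv2.findContours((l==i).astype(np.uint8),0,cv2.CHAIN_APPROX_NONE)[0],key=cv2.contourArea).reshape(-1,2)
    P=onz(c,cn,z)[:,:2]
    print(nm,st[i],cv2.minAreaRect((P*1000).astype(np.float32)))
s=cv2.imread("pics/scene0.png")
cv2.imwrite("pics/c3.png",cv2.resize(s[160:275,270:390],None,fx=5,fy=5,interpolation=cv2.INTER_CUBIC))
E
```

```text
filt [ 141  254   49   23 1077] ((408.2014465332031, 323.97772216796875), (107.65474700927734, 48.94917678833008), 89.95486450195312)
cass [230 186  34  72 882] ((505.46002197265625, 141.17977905273438), (62.520633697509766, 158.3016357421875), 83.14444732666016)
```

View pics/c3.png

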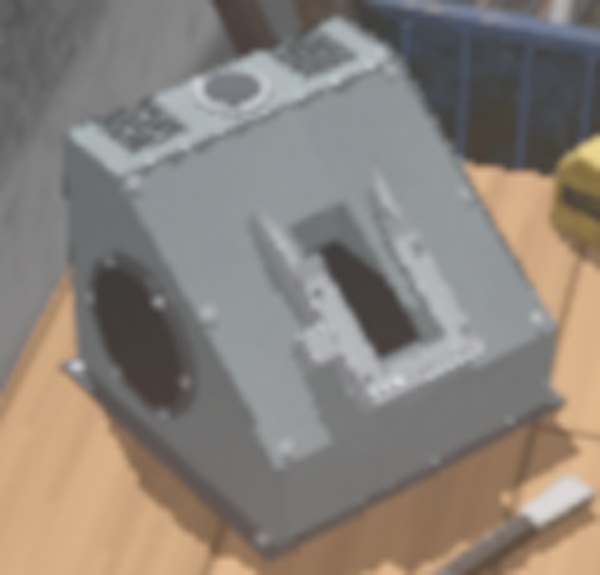

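The crop shows the bezel's bottom corners at full-image (344,239) and (366,230), the guide tips at (322,203) and (345,196), and the bolts at the face corners. I'll triangulate these.

Run:
```python
from h import *
ct=ld("top0");cs=ld("scene0")
off=lambda p,s,o:(np.array(p,float)+.5)/s-.5+np.array(o)
T=[(157,455),(295,500),(235,243),(383,305),(72,397),(388,518),(172,128),(515,257),(120,268),(450,393)]
S=[(370,397),(480,348),(258,215),(377,180),(288,447),(537,318),(133,182),(388,62),(208,313),(463,193)]
X=tri(ct,off(T,4,(310,140)),cs,off(S,5,(270,160)));print((X*1000).round(1))
B=X[4:,:3];cen=B.mean(0);n=np.linalg.svd(B-cen)[2][2];n*=np.sign(n[2])
print("normal",n,"slope",np.degrees(np.arccos(n[2])),"az",np.degrees(np.arctan2(-n[1],-n[0])),cen,(B-cen)@n*1000)
# subpixel edges of cassette / filter in top view
g=ct["pixels"].astype(float).mean(2)
def edge(v,lo=None):  # half-level crossing positions first and last
    h=(np.percentile(v,90)+v.min())/2; i=np.where(v<h)[0]
    a,b=i[0],i[-1]
    return a-(h-v[a])/(v[a-1]-v[a]), b+(h-v[b])/(v[b+1]-v[b])
L=[];Rr=[]
for row in range(208,252):
    a,b=edge(g[row,222:275]);L.append((222+a,row));Rr.append((222+b,row))
for nm,p in(("L",L),("R",Rr)):
    P=onz(ct,p,.1025);k=np.polyfit(P[:,0],P[:,1],1);rs=P[:,1]-np.polyval(k,P[:,0]);ok=abs(rs)<.0015
    k=np.polyfit(P[ok,0],P[ok,1],1);print(nm,np.degrees(np.arctan(k[0])),"y@.486",np.polyval(k,.486),ok.sum())
for cols,z,lim in((range(233,254),.1025,(225,268)),(range(247,255),.112,(180,215))):
    P=onz(ct,[(cc,lim[0]+edge(g[lim[0]:lim[1],cc])[1 if z<.11 else 0]) for cc in cols],z);print(P[:,:2].round(4).tolist())
L=[];Rr=[]
for cc in range(145,186):
    a,b=edge(g[246:290,cc]);L.append((cc,246+a));Rr.append((cc,246+b))
for p in(L,Rr):
    P=onz(ct,p,.101);k=np.polyfit(P[:,1],P[:,0],1);print("filt x",np.polyval(k,.324),np.degrees(np.arctan(k[0])))
p=np.array([edge(g[rw,135:196]) for rw in range(257,261)])+135
q=np.array([[(x,rw) for x in pp] for rw,pp in zip(range(257,261),p)]);print(onz(ct,q.reshape(-1,2),.101)[:,1])
```

```text
[[ 434.6  -79.7  176.     7.2]
 [ 409.4 -153.6  169.1    3.6]
 [ 535.3 -118.7  233.3    2. ]
 [ 504.6 -194.8  221.7    3.1]
 [ 463.4  -37.   159.     1.1]
 [ 399.7 -204.1  159.8    3.3]
 [ 591.8  -85.1  254.4    2.1]
 [ 527.9 -252.5  260.2    4.2]
 [ 527.7  -60.6  207.2    2.9]
 [ 463.7 -229.3  206.8    3.6]]
normal [-0.54009015  0.21540397  0.81357468] slope 35.553327628090194 az -21.74357973025763 [ 0.49570014 -0.14477131  0.2078984 ] [ 0.90601378 -0.08303794 -1.19490274  1.94478203  0.28020584 -1.85306097]
L -8.021415998185418 y@.486 0.17593159363827238 44
R -6.836055996965764 y@.486 0.11077773335666252 40
[[0.4234, 0.1721], [0.4231, 0.1699], [0.4223, 0.1676], [0.4221, 0.1654], [0.4205, 0.1632], [0.4212, 0.161], [0.4232, 0.1587], [0.4233, 0.1565], [0.4224, 0.1543], [0.4209, 0.1521], [0.4209, 0.1498], [0.421, 0.1476], [0.421, 0.1454], [0.421, 0.1432], [0.4203, 0.1409], [0.4191, 0.1387], [0.4208, 0.1365], [0.4203, 0.1343], [0.4188, 0.1321], [0.4189, 0.1298], [0.4195, 0.1276]]
[[0.5864, 0.1407], [0.5858, 0.1385], [0.5857, 0.1363], [0.5859, 0.1341], [0.586, 0.1318], [0.5854, 0.1296], [0.5839, 0.1274], [0.5834, 0.1252]]
filt x 0.434689729109749 1.0154631216588814
filt x 0.37923325838927774 -0.08593653431415599
[0.37830922 0.27039998 0.37866097 0.27031369 0.37872149 0.2700774
 0.37867879 0.27016818]
```

```bash
cat >> h.py <<'E'
from scipy.spatial.transform import Rotation as Ro
CY=-6.9; CM=np.array([.4865,.1439,.09625])
def down(a): # tool down, tool y at azimuth a
    a=np.radians(a);y=np.array([np.cos(a),np.sin(a),0]);z=np.array([0,0,-1.]);return np.c_[np.cross(y,z),y,z]
def plan(pos,R):
    s=r.sense();M=s["ee_rot"]
    print("t %.1f"%s["time_s"],"tcp",(s["tcp_pos"]*1000).round(1),"F",s["wrist_force"].round(1),"w",round(s["gripper_width"]*87,1),"gf",round(s["gripper_force"],1),"J",s["joints"].round(0))
    print("shift mm",(M.T@(np.array(pos)-s["tcp_pos"])*1000).round(1),"turn",Ro.from_matrix(M.T@R).as_rotvec().round(4))
E
python3 - <<'E'
from h import *
plan([.42,-.12,.34],down(140)); plan([.4087,.2955,.2],down(180))
ct=ld("top0");cs=ld("scene0")
off=lambda p,s,o:(np.array(p,float)+.5)/s-.5+np.array(o)
u=np.array([np.cos(np.radians(-20.8)),np.sin(np.radians(-20.8))]);v=np.array([-u[1],u[0]])
def pr(n,P):print(n,[(round(1000*float(p[:2]@u),1),round(1000*float(p[:2]@v),1),round(1000*float(p[2]),1)) for p in P])
pr("topedge@.258",onz(ct,off([(165,120),(525,255),(200,18),(570,157)],4,(310,140)),.258))
pr("flange@.09",onz(ct,off([(40,405),(395,545)],4,(310,140)),.09))
def onface(c,px,z0,h0,dn): # plane z=z0+(h-h0)tan35 offset dn along normal
    o,d=rays(c,px);n=np.r_[-u*np.sin(np.radians(35)),np.cos(np.radians(35))]
    p0=np.r_[u*h0,z0]+n*dn;return o+d*(((p0-o)@n)/(d@n))[:,None]
h0,z0=.5149,.2055
for dn in(0,.014):
    pr(f"top tips {dn}",onface(ct,off([(235,243),(383,305)],4,(310,140)),z0,h0,dn))
    pr(f"sc tips {dn}",onface(cs,off([(258,215),(377,180)],5,(270,160)),z0,h0,dn))
    pr(f"top bez {dn}",onface(ct,off([(157,455),(295,500)],4,(310,140)),z0,h0,dn))
    pr(f"sc bez {dn}",onface(cs,off([(370,397),(480,348)],5,(270,160)),z0,h0,dn))
pr("top window",onface(ct,off([(270,278),(337,298),(277,437),(213,410)],4,(310,140)),z0,h0,0))
E
```

```text
t 0.1 tcp [ 176.1 -599.2  232.6] F [-0.3 -0.2 -0.4] w 86.9 gf 0.0 J [-59.  22.   0.  -0. -68. -15.]
shift mm [-369.   391.2 -106.7] turn [ 1.90e-03  5.00e-04 -5.87e-01]
t 0.1 tcp [ 176.1 -599.2  232.6] F [-0.3 -0.2 -0.4] w 86.9 gf 0.0 J [-59.  22.   0.  -0. -68. -15.]
shift mm [-475.3  792.8   34.1] turn [ 1.7000e-03  1.2000e-03 -1.2852e+00]
topedge@.258 [(584.6, 134.4, 258.0), (584.9, -54.8, 258.0), (638.4, 136.0, 258.0), (638.6, -59.1, 258.0)]
flange@.09 [(439.1, 145.0, 90.0), (435.9, -68.9, 90.0)]
top tips 0 [(544.3, 79.7, 226.1), (541.6, -1.4, 224.2)]
sc tips 0 [(547.3, 74.4, 228.2), (539.1, -3.4, 222.4)]
top bez 0 [(433.5, 76.0, 148.5), (436.9, -1.4, 150.9)]
sc bez 0 [(450.6, 71.0, 160.5), (447.7, -5.6, 158.4)]
top tips 0.014 [(542.1, 80.3, 241.6), (539.4, 0.3, 239.8)]
sc tips 0.014 [(536.8, 82.2, 237.9), (528.7, 5.4, 232.2)]
top bez 0.014 [(432.8, 76.6, 165.1), (436.2, 0.3, 167.5)]
sc bez 0.014 [(441.3, 78.9, 171.0), (438.4, 3.2, 169.0)]
top window [(534.8, 56.6, 219.4), (537.1, 21.3, 221.0), (463.8, 21.0, 169.7), (465.2, 57.6, 170.7)]
```

Request:
servo_tool(
  commands=[
    [[0,-150,160,-105,0,0,-0.587],[0,-150,160,-105,0,0,-0.587],[0,-150,160,-105,0,0,-0.587],[0,-150,160,-105,0,0,-0.587],[0,-150,160,-105,0,0,-0.587]],
  ],
)

```text
time_s: 0.6
tcp_pos: [0.2755, -0.4019, 0.3394]
ee_rot: [[-0.641, -0.768, 0.0], [-0.768, 0.641, -0.0], [-0.0, -0.0, -1.0]]
wrist_force: [1.2, 0.1, 0.3]
gripper_width: 1.0
gripper_force: 0.0
```

```bash
python3 -c "
from h import *
plan([.42,-.12,.34],down(160)); plan([.4087,.2955,.2],down(180))"
```

```text
t 0.6 tcp [ 275.5 -401.9  339.4] F [1.2 0.1 0.3] w 87.0 gf 0.0 J [-36.   5.  -7.  -0. -78.  -3.]
shift mm [-309.1   69.6   -0.5] turn [-4.000e-04  2.000e-04 -3.463e-01]
t 0.6 tcp [ 275.5 -401.9  339.4] F [1.2 0.1 0.3] w 87.0 gf 0.0 J [-36.   5.  -7.  -0. -78.  -3.]
shift mm [-620.8  344.5  139.4] turn [-4.000e-04  1.000e-04 -6.953e-01]
```

Request:
servo_tool(
  commands=[
    [[0,-240,53,0,0,0,-0.35],[0,-240,53,0,0,0,-0.35],[0,-240,53,0,0,0,-0.35],[0,-240,53,0,0,0,-0.35],[0,-240,53,0,0,0,-0.35]],
  ],
)

```text
time_s: 1.1
tcp_pos: [0.3889, -0.1837, 0.3385]
ee_rot: [[-0.341, -0.94, 0.0], [-0.94, 0.341, 0.0], [-0.0, -0.0, -1.0]]
wrist_force: [1.1, -1.4, -0.4]
gripper_width: 0.999
gripper_force: 0.0
```

```bash
python3 -c "
from h import *
plan([.4087,.2955,.2],down(180))"
```

```text
t 1.1 tcp [ 388.9 -183.7  338.5] F [ 1.1 -1.4 -0.4] w 87.0 gf 0.0 J [ -3.  -1. -14.  -0. -77. -16.]
shift mm [-457.3  144.6  138.7] turn [-2.000e-04  4.000e-04 -3.475e-01]
```

Request:
servo_tool(
  commands=[
    [[0,-235,72,30,0,0,-0.347],[0,-235,72,30,0,0,-0.347],[0,-235,72,30,0,0,-0.347],[0,-235,72,30,0,0,-0.347],[0,-235,72,30,0,0,-0.347]],
  ],
)

```text
time_s: 1.6
tcp_pos: [0.4004, 0.0616, 0.3083]
ee_rot: [[-0.0, -1.0, 0.0], [-1.0, 0.0, 0.0], [-0.0, -0.0, -1.0]]
wrist_force: [1.5, -0.1, 0.3]
gripper_width: 1.0
gripper_force: 0.0
```

```bash
python3 -c "
from h import *
plan([.4087,.2955,.15],down(180))"
```

```text
t 1.6 tcp [400.4  61.6 308.3] F [ 1.5 -0.1  0.3] w 87.0 gf 0.0 J [ 32.  -3. -20.  -0. -73. -32.]
shift mm [-233.9   -8.2  158.4] turn [-0.0002  0.0004 -0.0003]
```

Request:
servo_tool(
  commands=[
    [[0,-234,-8,50,0,0,0],[0,-234,-8,80,0,0,0],[0,-234,-8,110,0,0,0],[0,-234,-8,110,0,0,0],[0,-234,-8,110,0,0,0]],
  ],
)

```text
time_s: 2.1
tcp_pos: [0.4084, 0.2859, 0.203]
ee_rot: [[-0.0, -1.0, -0.0], [-1.0, 0.0, 0.0], [-0.0, 0.0, -1.0]]
wrist_force: [0.2, -0.0, 1.2]
gripper_width: 0.999
gripper_force: 0.0
```

```bash
python3 -c "
from h import *
plan([.4087,.2955,.105],down(180))"
```

```text
t 2.1 tcp [408.4 285.9 203. ] F [ 0.2 -0.   1.2] w 86.9 gf 0.0 J [ 54.  11. -20.  -0. -59. -54.]
shift mm [-9.6 -0.3 98. ] turn [ 0.0001  0.     -0.0004]
```

Request:
servo_tool(
  commands=[
    [[0,-9.6,0,25,0,0,0],[0,-9.6,0,50,0,0,0],[0,-9.6,0,75,0,0,0],[0,-9.6,0,90,0,0,0],[0,-9.6,0,90,0,0,0]],
  ],
)

```text
time_s: 2.6
tcp_pos: [0.4077, 0.2923, 0.1116]
ee_rot: [[-0.001, -1.0, -0.004], [-1.0, 0.001, -0.005], [0.005, 0.004, -1.0]]
wrist_force: [-0.3, -0.4, -0.2]
gripper_width: 0.997
gripper_force: 0.0
```

```bash
python3 -c "
from h import *
c=r.capture('top');pickle.dump(c,open('top1.pkl','wb'))
plan([.4087,.2955,.105],down(180))
cv2.imwrite('pics/c4.png',cv2.resize(c['pixels'][200:310,100:240,::-1],None,fx=5,fy=5,interpolation=cv2.INTER_CUBIC))"
```

```text
t 2.6 tcp [408.6 293.2 113.2] F [ 0.6 -0.3  0.2] w 87.4 gf 0.0 J [ 54.  18. -26.   0. -47. -54.]
shift mm [-2.3 -0.1  8.1] turn [ 0.0017 -0.0025 -0.0009]
```

View pics/c4.png

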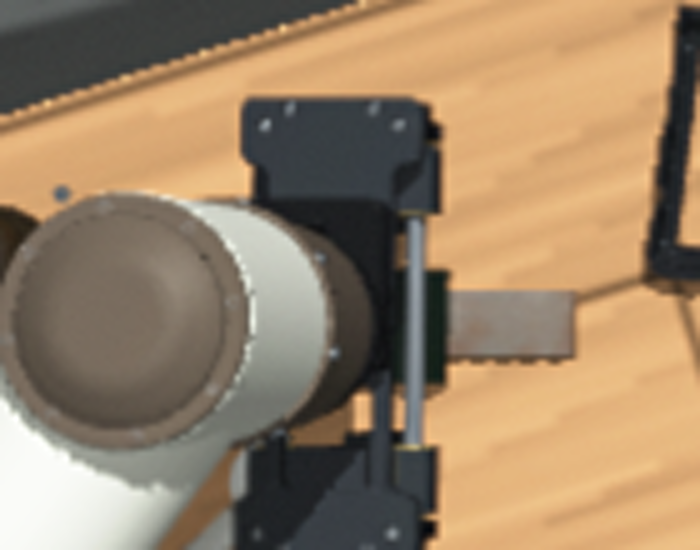

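The top view shows the jaws straddling the filter, which is visible at about (425,327) in the crop and clear of the fingers. Next I go down and grip it.

Request:
servo_tool(
  commands=[
    [[0,-3,0,4,0,0,0],[0,-3,0,8,0,0,0],[0,-3,0,8,0,0,0],[0.4,-3,0,8,0,0,0],[0.6,-3,0,8,0,0,0]],
  ],
)

```text
time_s: 3.15
tcp_pos: [0.4092, 0.2969, 0.1065]
ee_rot: [[-0.001, -1.0, 0.001], [-1.0, 0.001, 0.001], [-0.001, -0.001, -1.0]]
wrist_force: [1.1, -0.3, -0.0]
gripper_width: 0.896
gripper_force: 0.0
```

Request:
servo_tool(
  commands=[
    [[0.7,0,0,0,0,0,0],[0.8,0,0,0,0,0,0],[0.8,0,0,0,0,0,0],[0.8,0,0,0,0,0,0],[0.8,0,0,0,0,0,0]],
  ],
)

```text
time_s: 3.65
tcp_pos: [0.4091, 0.2968, 0.1062]
ee_rot: [[-0.001, -1.0, 0.0], [-1.0, 0.001, 0.0], [-0.0, -0.0, -1.0]]
wrist_force: [0.1, -1.2, 0.6]
gripper_width: 0.581
gripper_force: 29.9
```

```bash
python3 -c "
from h import *
plan([.4087,.2955,.2],down(180))"
```

```text
t 3.6 tcp [409.1 296.8 106.2] F [ 0.1 -1.2  0.6] w 50.5 gf 29.9 J [ 54.  18. -26.   0. -46. -54.]
shift mm [  1.3   0.4 -93.8] turn [-0.0001  0.     -0.0009]
```

Request:
servo_tool(
  commands=[
    [[0.8,0,0,-15,0,0,0],[0.8,0,0,-35,0,0,0],[0.8,0,0,-55,0,0,0],[0.8,0,0,-75,0,0,0],[0.8,0,0,-90,0,0,0]],
  ],
)

```text
time_s: 4.15
tcp_pos: [0.4091, 0.2969, 0.1971]
ee_rot: [[-0.001, -1.0, 0.0], [-1.0, 0.001, 0.001], [-0.001, -0.0, -1.0]]
wrist_force: [0.0, -1.2, -1.2]
gripper_width: 0.577
gripper_force: 29.9
```

```bash
cat >> h.py <<'E'
FT=np.array([-.0277,0,.0077]) # filter centre in tool frame
CR=Ro.from_euler('z',CY,degrees=True).as_matrix()
def hook(theta,xlow,zlow,dy=0,cm=None):
    """tool pose so filter's low bottom edge is at cassette (xlow,dy,zlow over underside), slope theta deg"""
    cm=CM if cm is None else cm
    Rf=CR@Ro.from_euler('y',-theta,degrees=True).as_matrix() # filter axes
    Rt=Rf@np.diag([1,-1,-1.])                                # tool: x=fx, y=-fy, z=-fz
    low=cm+CR@np.array([xlow,dy,zlow-.00625])
    cen=low-Rf@np.array([-.054,0,-.0025])
    return cen-Rt@FT,Rt
E
python3 -c "
from h import *
plan(*hook(12,-.046,.06));plan(*hook(12,-.046,.004))
c=r.capture('scene');s=r.sense()
# check filter pose in hand
print(proj(c,s['tcp_pos']+s['ee_rot']@FT), [proj(c,s['tcp_pos']+s['ee_rot']@(FT+np.array([a*.054,b*.0255,-.0025]))).round(0).tolist() for a in(-1,1) for b in (-1,1)])
cv2.imwrite('pics/s1.png',c['pixels'][:,:,::-1])"
```

```text
t 4.2 tcp [409.1 296.9 197.1] F [ 0.  -1.2 -1.2] w 50.2 gf 29.9 J [ 54.  12. -19.  -0. -59. -54.]
shift mm [ 156.7 -109.1   20.1] turn [ 0.1512  0.1715 -1.4457]
t 4.2 tcp [409.1 296.9 197.1] F [ 0.  -1.2 -1.2] w 50.2 gf 29.9 J [ 54.  12. -19.  -0. -59. -54.]
shift mm [ 156.7 -109.1   76.1] turn [ 0.1512  0.1715 -1.4457]
[[258.20050389 344.71034257]] [[[232.0, 357.0]], [[251.0, 368.0]], [[264.0, 322.0]], [[283.0, 332.0]]]
```

Request:
servo_tool(
  commands=[
    [[0.8,30,-20,-10,0,0,-0.14],[0.8,60,-40,-10,0,0,-0.28],[0.8,90,-60,-10,0,0,-0.43],[0.8,120,-80,-10,0,0,-0.57],[0.8,140,-95,-10,0,0,-0.71]],
  ],
)

```text
time_s: 4.7
tcp_pos: [0.5042, 0.1548, 0.2052]
ee_rot: [[0.654, -0.756, -0.001], [-0.756, -0.654, -0.001], [-0.0, 0.001, -1.0]]
wrist_force: [0.5, 0.5, -0.6]
gripper_width: 0.575
gripper_force: 29.9
```

```bash
python3 -c "
from h import *
plan(*hook(12,-.046,.04))"
```

```text
t 4.7 tcp [504.2 154.8 205.2] F [ 0.5  0.5 -0.6] w 50.0 gf 29.9 J [ 35.  14. -16.  -0. -61.   6.]
shift mm [20.2 -0.9 48.2] turn [ 0.0783  0.2008 -0.7341]
```

Request:
servo_tool(
  commands=[
    [[0.8,5,0,5,0.016,0.04,-0.145],[0.8,10,0,12,0.031,0.08,-0.29],[0.8,15,0,24,0.047,0.12,-0.44],[0.8,20,-1,36,0.063,0.16,-0.59],[0.8,20,-1,48,0.078,0.201,-0.734]],
  ],
)

```text
time_s: 5.2
tcp_pos: [0.5176, 0.142, 0.157]
ee_rot: [[0.97, -0.133, 0.204], [-0.131, -0.991, -0.026], [0.206, -0.001, -0.979]]
wrist_force: [-1.3, -0.1, -0.5]
gripper_width: 0.577
gripper_force: 29.9
```

Request:
servo_tool(
  commands=[
    [[0.8,0,0,0,0,0,0],[0.8,0,0,0,0,0,0],[0.8,0,0,0,0,0,0],[0.8,0,0,0,0,0,0],[0.8,0,0,0,0,0,0]],
  ],
)

```text
time_s: 5.7
tcp_pos: [0.5182, 0.1425, 0.1587]
ee_rot: [[0.969, -0.14, 0.204], [-0.137, -0.99, -0.026], [0.206, -0.003, -0.979]]
wrist_force: [0.6, -0.2, -0.6]
gripper_width: 0.578
gripper_force: 29.9
```

```bash
python3 -c "
from h import *
plan(*hook(12,-.046,.004))
for n,b in(('top',(215,170,335,290)),('scene',(235,265,335,340))):
    c=r.capture(n);pickle.dump(c,open(n+'2.pkl','wb'));s=r.sense()
    print(n,proj(c,[s['tcp_pos']+s['ee_rot']@(FT+np.array([a*.054,q*.0255,-.0025])) for a in(-1,1) for q in (-1,1)]).round(1).tolist())
    print('cass',proj(c,[CM+CR@np.array([a*.061,q*.032,.00625]) for a in(-1,1) for q in (-1,1)]).round(1).tolist(), proj(c,[CM+CR@np.array([a,q*.015,.01575]) for a in(.072,.098) for q in (-1,1)]).round(1).tolist())
    globals()[n]=cv2.resize(c['pixels'][b[1]:b[3],b[0]:b[2],::-1],(400,400 if n=='top' else 300),interpolation=cv2.INTER_CUBIC)
cv2.imwrite('pics/c5.png',np.hstack([top[:400],np.vstack([scene,np.zeros((100,400,3),np.uint8)])]))"
```

```text
t 5.7 tcp [518.2 142.5 158.7] F [ 0.6 -0.2 -0.6] w 50.3 gf 29.9 J [ 37.  13. -31.  13. -39.  35.]
shift mm [-7.6  2.6 36.9] turn [ 0.0012  0.002  -0.02  ]
top [[227.6, 248.5], [250.9, 251.7], [233.3, 199.1], [256.9, 202.4]]
cass [[256.7, 258.6], [228.1, 255.2], [263.5, 204.3], [235.1, 201.0]] [[256.1, 198.0], [242.7, 196.5], [257.6, 186.5], [244.2, 184.9]]
scene [[287.2, 310.0], [301.4, 297.9], [255.8, 283.1], [270.3, 272.0]]
cass [[308.5, 307.1], [291.5, 322.7], [273.2, 284.8], [255.9, 299.0]] [[265.4, 284.1], [257.2, 290.7], [258.3, 279.6], [250.1, 286.0]]
```

View pics/c5.png

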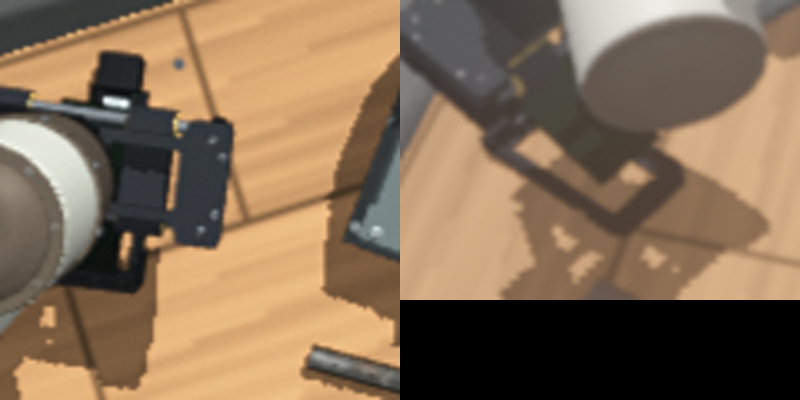

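The scene half shows the cassette's lip corner at about (290,323), which matches the prediction. The filter's low end is at about (286,311), inside the cassette and on course.

```bash
python3 -c "
from h import *
plan(*hook(12,-.043,.014));plan(*hook(12,-.043,.004))"
```

```text
t 5.8 tcp [518.  142.4 158.4] F [ 0.1 -0.1 -1.2] w 50.4 gf 29.9 J [ 37.  13. -31.  13. -39.  35.]
shift mm [-2.3  2.3 27.6] turn [ 0.0015  0.0023 -0.0196]
t 5.8 tcp [518.  142.4 158.4] F [ 0.1 -0.1 -1.2] w 50.4 gf 29.9 J [ 37.  13. -31.  13. -39.  35.]
shift mm [-4.4  2.3 37.3] turn [ 0.0015  0.0023 -0.0196]
```

Request:
servo_tool(
  commands=[
    [[0.8,-0.5,1.2,9,0,0.002,-0.02],[0.8,-1.5,2.3,18,0,0.002,-0.02],[0.8,-2.3,2.3,27,0,0.002,-0.02],[0.8,-2.3,2.3,27.5,0,0.002,-0.02],[0.8,-2.3,2.3,27.5,0,0.002,-0.02]],
  ],
)

```text
time_s: 6.3
tcp_pos: [0.5206, 0.1393, 0.1301]
ee_rot: [[0.972, -0.119, 0.204], [-0.116, -0.993, -0.028], [0.206, 0.003, -0.978]]
wrist_force: [0.0, 0.5, -0.1]
gripper_width: 0.575
gripper_force: 29.9
```

```bash
python3 -c "
from h import *
plan(*hook(12,-.043,.004))"
```

```text
t 6.3 tcp [520.6 139.3 130.1] F [ 0.   0.5 -0.1] w 50.0 gf 29.9 J [ 36.  15. -33.  15. -34.  35.]
shift mm [-1.5 -0.5  9. ] turn [0.003  0.0016 0.0013]
```

Request:
servo_tool(
  commands=[
    [[0.8,-0.3,-0.3,2.5,0,0,0],[0.8,-0.8,-0.5,5,0,0,0],[0.8,-1.2,-0.5,7,0,0,0],[0.8,-1.5,-0.5,9,0,0,0],[0.8,-1.5,-0.5,9,0,0,0]],
  ],
)

```text
time_s: 6.8
tcp_pos: [0.5213, 0.1397, 0.1218]
ee_rot: [[0.971, -0.119, 0.206], [-0.116, -0.993, -0.027], [0.207, 0.002, -0.978]]
wrist_force: [1.2, -1.9, 2.5]
gripper_width: 0.581
gripper_force: 29.9
```

```bash
python3 -c "
from h import *
plan(*hook(12,-.0535,.004))"
```

```text
t 6.8 tcp [521.3 139.7 121.8] F [ 1.2 -1.9  2.5] w 50.5 gf 29.9 J [ 36.  16. -34.  15. -33.  34.]
shift mm [-10.7   0.   -1.4] turn [0.0023 0.0004 0.0013]
```

Request:
servo_tool(
  commands=[
    [[0.8,-2,0,-0.4,0,0,0],[0.8,-4,0,-0.8,0,0,0],[0.8,-6,0,-1.0,0,0,0],[0.8,-8,0,-1.2,0,0,0],[0.8,-8,0,-1.2,0,0,0]],
  ],
)

```text
time_s: 7.3
tcp_pos: [0.5127, 0.1409, 0.121]
ee_rot: [[0.971, -0.119, 0.205], [-0.116, -0.993, -0.027], [0.207, 0.002, -0.978]]
wrist_force: [0.8, 0.4, -1.4]
gripper_width: 0.583
gripper_force: 29.9
```

```bash
python3 -c "
from h import *
plan(*hook(12,-.0545,.004))"
```

```text
t 7.3 tcp [512.7 140.9 121. ] F [ 0.8  0.4 -1.4] w 50.7 gf 29.9 J [ 37.  15. -35.  16. -32.  33.]
shift mm [-3.   0.2 -0.7] turn [0.0021 0.0011 0.0013]
```

Request:
servo_tool(
  commands=[
    [[0.8,-1,0,-0.2,0,0,0],[0.8,-2,0,-0.4,0,0,0],[0.8,-3,0,-0.6,0,0,0],[0.8,-4,0,-0.8,0,0,0],[0.8,-4,0,-0.8,0,0,0]],
  ],
)

```text
time_s: 7.8
tcp_pos: [0.5091, 0.1415, 0.1211]
ee_rot: [[0.971, -0.119, 0.206], [-0.116, -0.993, -0.027], [0.207, 0.002, -0.978]]
wrist_force: [0.5, 0.7, -0.9]
gripper_width: 0.577
gripper_force: 30.0
```

```bash
python3 -c "
from h import *
plan(*hook(7,-.0545,.0035))
for n,b in(('scene',(235,265,335,340)),):
    c=r.capture(n);pickle.dump(c,open(n+'3.pkl','wb'));s=r.sense()
    print(n,proj(c,[s['tcp_pos']+s['ee_rot']@(FT+np.array([a*.054,q*.0255,-.0025])) for a in(-1,1) for q in (-1,1)]).round(1).tolist())
    cv2.imwrite('pics/c6.png',cv2.resize(c['pixels'][b[1]:b[3],b[0]:b[2],::-1],(800,600),interpolation=cv2.INTER_CUBIC))"
```

```text
t 7.8 tcp [509.1 141.5 121.1] F [ 0.5  0.7 -0.9] w 50.2 gf 30.0 J [ 37.  15. -36.  16. -32.  33.]
shift mm [1.  0.3 7.9] turn [ 0.0017 -0.0867  0.001 ]
scene [[291.8, 321.1], [305.3, 308.6], [260.2, 294.7], [274.1, 283.3]]
```

View pics/c6.png

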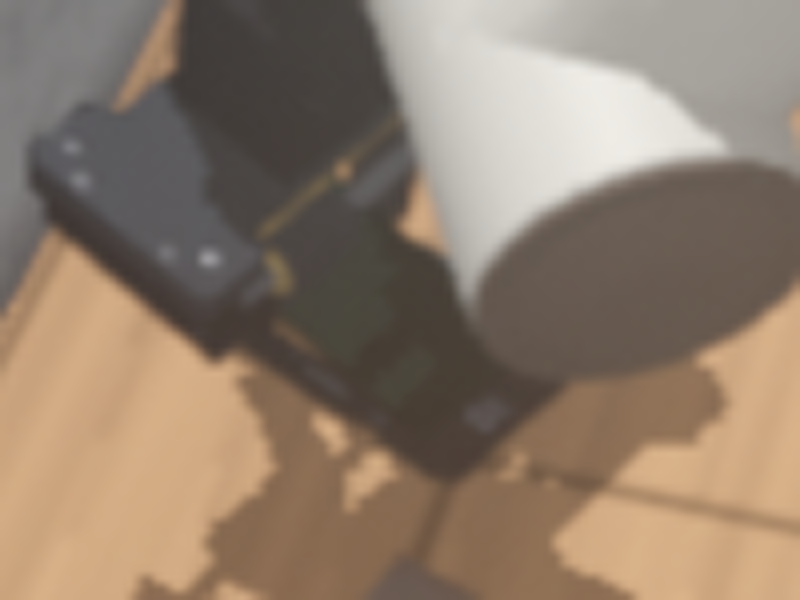

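The lip's corner is at about (291,325) and the filter's low end reaches the end wall, under the lip. Next I lower the free end to about 7°.

Request:
servo_tool(
  commands=[
    [[0.8,0,0,1.6,0,-0.017,0],[0.8,0,0,3.2,0,-0.035,0],[0.8,0.2,0,4.8,0,-0.052,0],[0.8,0.4,0,6.4,0,-0.07,0],[0.8,0.5,0,7.9,0,-0.087,0]],
  ],
)

```text
time_s: 8.35
tcp_pos: [0.5109, 0.1409, 0.1132]
ee_rot: [[0.986, -0.12, 0.119], [-0.118, -0.993, -0.017], [0.12, 0.003, -0.993]]
wrist_force: [-0.6, -0.2, -0.7]
gripper_width: 0.58
gripper_force: 29.9
```

```bash
python3 -c "
from h import *
plan(*hook(5.5,-.0552,.0033))"
```

```text
t 8.3 tcp [510.9 140.9 113.2] F [-0.6 -0.2 -0.7] w 50.5 gf 29.9 J [ 36.  17. -30.   8. -38.  42.]
shift mm [ 0.3 -0.   1.9] turn [ 0.0026 -0.0241  0.0008]
```

Request:
servo_tool(
  commands=[
    [[0.8,0.1,0,0.6,0,-0.008,0],[0.8,0.2,0,1.2,0,-0.016,0],[0.8,0.3,0,1.9,0,-0.024,0],[0.8,0.3,0,1.9,0,-0.024,0],[0.8,0.3,0,1.9,0,-0.024,0]],
  ],
)

```text
time_s: 8.85
tcp_pos: [0.5116, 0.1409, 0.1116]
ee_rot: [[0.988, -0.12, 0.096], [-0.119, -0.993, -0.014], [0.097, 0.002, -0.995]]
wrist_force: [-0.3, -0.4, -0.4]
gripper_width: 0.576
gripper_force: 29.9
```

```bash
python3 -c "
from h import *
plan(*hook(4.5,-.0552,.0033))"
```

```text
t 8.8 tcp [511.6 140.9 111.6] F [-0.3 -0.4 -0.4] w 50.1 gf 29.9 J [ 35.  18. -28.   6. -40.  44.]
shift mm [0.  0.1 1.7] turn [ 0.0023 -0.019   0.0008]
```

Request:
servo_tool(
  commands=[
    [[0.8,0,0,0.8,0,-0.01,0],[0.8,0,0,1.6,0,-0.019,0],[0.8,0,0,1.6,0,-0.019,0],[0.8,0,0,1.6,0,-0.019,0],[0.8,0,0,1.6,0,-0.019,0]],
  ],
)

```text
time_s: 9.35
tcp_pos: [0.5119, 0.141, 0.1103]
ee_rot: [[0.99, -0.119, 0.078], [-0.119, -0.993, -0.012], [0.079, 0.002, -0.997]]
wrist_force: [-3.2, -0.2, 4.2]
gripper_width: 0.578
gripper_force: 29.9
```

Request:
servo_tool(
  commands=[
    [[0.4,0,0,0,0,0,0],[0.2,0,0,0,0,0,0],[0,0,0,0,0,0,0],[0,0,0,0,0,0,0],[0,0,0,0,0,0,0]],
  ],
)

```text
time_s: 9.85
tcp_pos: [0.512, 0.1411, 0.1098]
ee_rot: [[0.99, -0.12, 0.078], [-0.119, -0.993, -0.012], [0.079, 0.002, -0.997]]
wrist_force: [-0.6, -0.7, 0.9]
gripper_width: 0.878
gripper_force: 0.0
```

Request:
servo_tool(
  commands=[
    [[0,0,0,-10,0,0,0],[0,0,0,-25,0,0,0],[0.5,0,0,-45,0,0,0],[1,0,0,-45,0,0,0],[1,0,0,-45,0,0,0]],
  ],
)

```text
time_s: 10.35
tcp_pos: [0.5085, 0.1417, 0.1554]
ee_rot: [[0.99, -0.12, 0.079], [-0.119, -0.993, -0.01], [0.08, 0.001, -0.997]]
wrist_force: [-0.0, 0.5, -1.1]
gripper_width: 0.808
gripper_force: 0.0
```

```bash
python3 -c "
from h import *
plan(CM+CR@np.array([.042,0,.03]),down(-96.9))
"
```

```text
t 10.3 tcp [508.5 141.7 155.4] F [-0.   0.5 -1.1] w 70.3 gf 0.0 J [ 35.  15. -24.   4. -48.  45.]
shift mm [17.5  0.4 30.7] turn [ 0.001  -0.0796  0.0005]
```

Request:
servo_tool(
  commands=[
    [[1,5,0,5,0,-0.04,0],[1,10,0,10,0,-0.08,0],[1,15.5,0.4,15,0,-0.08,0],[1,15.5,0.4,20,0,-0.08,0],[1,15.5,0.4,24,0,-0.08,0]],
  ],
)

```text
time_s: 10.85
tcp_pos: [0.5248, 0.1385, 0.1309]
ee_rot: [[0.993, -0.12, -0.003], [-0.12, -0.993, -0.003], [-0.003, 0.003, -1.0]]
wrist_force: [-0.4, 0.4, 1.1]
gripper_width: 0.357
gripper_force: 0.0
```

Request:
servo_tool(
  commands=[
    [[1,0,0,0,0,0,0],[1,0,0,0,0,0,0],[1,0,0,0,0,0,0],[1,0,0,0,0,0,0],[1,0,0,0,0,0,0]],
  ],
)

```text
time_s: 11.35
tcp_pos: [0.5256, 0.1391, 0.1325]
ee_rot: [[0.993, -0.119, -0.001], [-0.119, -0.993, -0.002], [-0.001, 0.002, -1.0]]
wrist_force: [-0.1, -0.3, -0.2]
gripper_width: 0.011
gripper_force: 0.0
```

```bash
python3 -c "
from h import *
plan(np.r_[(CM+CR@np.array([.0405,0,0]))[:2],.109],down(-96.9))
"
```

```text
t 11.3 tcp [525.6 139.1 132.5] F [-0.1 -0.3 -0.2] w 0.9 gf 0.0 J [ 32.  20. -19.   0. -51.  51.]
shift mm [ 1.1 -0.1 23.5] turn [0.0018 0.0008 0.0008]
```

Pressing down in steps, checking force.

Request:
servo_tool(
  commands=[
    [[1,1,0,5,0,0,0],[1,1,0,9,0,0,0],[1,1,0,13,0,0,0],[1,1,0,17,0,0,0],[1,1,0,19,0,0,0]],
  ],
)

```text
time_s: 11.85
tcp_pos: [0.5263, 0.1388, 0.1126]
ee_rot: [[0.993, -0.12, -0.002], [-0.12, -0.993, -0.002], [-0.002, 0.002, -1.0]]
wrist_force: [-0.3, 0.3, 0.3]
gripper_width: 0.003
gripper_force: 0.0
```

Request:
servo_tool(
  commands=[
    [[1,0,0,1,0,0,0],[1,0,0,2,0,0,0],[1,0,0,3,0,0,0],[1,0,0,4,0,0,0],[1,0,0,4.5,0,0,0]],
  ],
)

```text
time_s: 12.35
tcp_pos: [0.5263, 0.1388, 0.1094]
ee_rot: [[0.993, -0.119, -0.002], [-0.119, -0.993, -0.002], [-0.002, 0.003, -1.0]]
wrist_force: [-3.5, -0.1, 8.3]
gripper_width: 0.004
gripper_force: 4.4
```

Request:
servo_tool(
  commands=[
    [[1,0,0,0.5,0,0,0],[1,0,0,1,0,0,0],[1,0,0,1.5,0,0,0],[1,0,0,2,0,0,0],[1,0,0,2,0,0,0]],
  ],
)

```text
time_s: 12.85
tcp_pos: [0.5263, 0.1388, 0.1094]
ee_rot: [[0.993, -0.119, -0.001], [-0.119, -0.993, -0.002], [-0.001, 0.003, -1.0]]
wrist_force: [-7.3, -0.5, 16.3]
gripper_width: 0.005
gripper_force: 8.2
```

Request:
servo_tool(
  commands=[
    [[1,0,0,-5,0,0,0],[1,0,0,-20,0,0,0],[1,-20,0,-60,0,0,0],[1,-60,0,-100,0,0,0],[1,-100,0,-120,0,0,0]],
  ],
)

```text
time_s: 13.35
tcp_pos: [0.4292, 0.1516, 0.2283]
ee_rot: [[0.993, -0.121, 0.002], [-0.121, -0.993, -0.0], [0.002, 0.0, -1.0]]
wrist_force: [-1.1, 0.3, 0.9]
gripper_width: 0.006
gripper_force: 0.0
```

Request:
servo_tool(
  commands=[
    [[0.5,0,50,0,0,0,0],[0,0,100,0,0,0,0],[0,0,150,0,0,0,0],[0,0,150,0,0,0,0],[0,0,150,0,0,0,0]],
  ],
)

```text
time_s: 13.85
tcp_pos: [0.4105, 0.0011, 0.2268]
ee_rot: [[0.993, -0.122, -0.0], [-0.122, -0.993, -0.002], [-0.0, 0.002, -1.0]]
wrist_force: [0.3, 0.1, -0.2]
gripper_width: 0.375
gripper_force: 0.0
```

```bash
python3 -c "
from h import *
plan(CM+CR@np.array([.085,0,.04]),down(-96.9))
ct=r.capture('top');cs=r.capture('scene');pickle.dump(ct,open('top4.pkl','wb'))
a=cv2.resize(ct['pixels'][180:270,215:285,::-1],(420,540),interpolation=cv2.INTER_CUBIC)
b=cv2.resize(cs['pixels'][270:335,240:315,::-1],(375,325),interpolation=cv2.INTER_CUBIC)
cv2.imwrite('pics/c7.png',np.hstack([a,np.vstack([b,np.zeros((215,375,3),np.uint8)])]))
im=ct['pixels'].astype(int);m=(im.max(2)<62).astype(np.uint8);w=np.zeros_like(m);w[183:270,222:275]=m[183:270,222:275]
k,l,st,ce=cv2.connectedComponentsWithStats(w);i=1+np.argmax(st[1:,4])
cn=max(cv2.findContours((l==i).astype(np.uint8),0,cv2.CHAIN_APPROX_NONE)[0],key=cv2.contourArea).reshape(-1,2)
print(st[i],cv2.minAreaRect((onz(ct,cn,.1025)[:,:2]*1000).astype(np.float32)))
"
```

```text
t 13.8 tcp [410.5   1.1 226.8] F [ 0.3  0.1 -0.2] w 32.6 gf 0.0 J [ 23.   1. -28.   0. -61.  60.]
shift mm [ 143.  -151.3   90.3] turn [ 0.0016  0.0001 -0.002 ]
[ 229  187   34   72 1634] ((502.0801696777344, 141.2262420654297), (63.76762771606445, 158.15341186523438), 82.47096252441406)
```

View pics/c7.png

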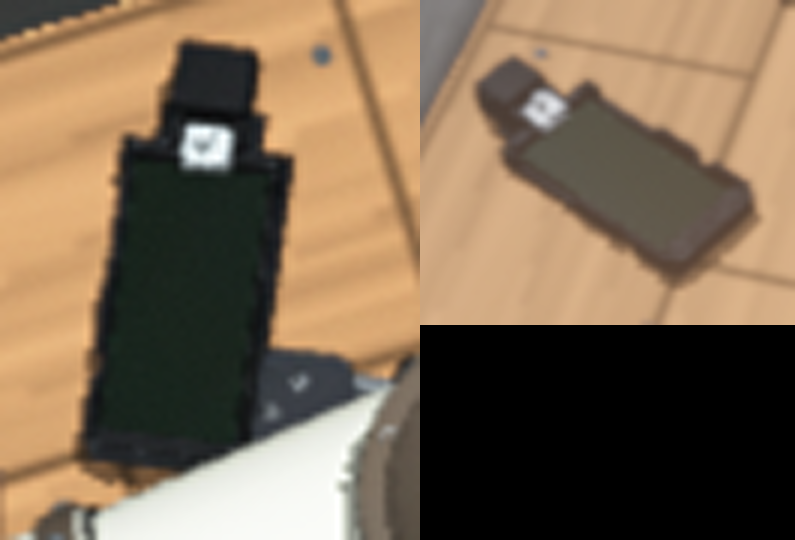

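The picture shows the filter seated in the pocket. The white catch bolt at (207,150) overlaps the filter's upper edge, and the lip covers the lower end at (165,450). Now the handle.

Request:
servo_tool(
  commands=[
    [[0,50,-40,-10,0,0,0],[0,100,-80,-10,0,0,0],[0,138,-120,-10,0,0,0],[0,138,-147,-10,0,0,0],[0,138,-147,-10,0,0,0]],
  ],
)

```text
time_s: 14.45
tcp_pos: [0.5678, 0.1368, 0.2341]
ee_rot: [[0.993, -0.114, -0.002], [-0.114, -0.993, -0.002], [-0.001, 0.003, -1.0]]
wrist_force: [-0.2, -1.4, -0.1]
gripper_width: 0.924
gripper_force: 0.0
```

```bash
cat >> h.py <<'E'
CY=-7.2; CM=np.array([.4831,.1440,.09625]); CR=Ro.from_euler('z',CY,degrees=True).as_matrix()
E
python3 -c "
from h import *
H=CM+CR@np.array([.085,0,0]);print(H,proj(ld('top4'),[H+[0,0,.01575]]))
plan(np.r_[H[:2],.13],down(-97.2));plan(np.r_[H[:2],.1035],down(-97.2))"
```

```text
[0.56742975 0.13334668 0.09625   ] [[250.27038865 193.00847074]]
t 14.4 tcp [567.8 136.8 234.1] F [-0.2 -1.4 -0.1] w 80.4 gf 0.0 J [ 29.  18.  -5.   0. -67.  54.]
shift mm [  0.2   3.2 104.2] turn [0.0025 0.0014 0.011 ]
t 14.4 tcp [567.8 136.8 234.1] F [-0.2 -1.4 -0.1] w 80.4 gf 0.0 J [ 29.  18.  -5.   0. -67.  54.]
shift mm [  0.2   3.2 130.7] turn [0.0025 0.0014 0.011 ]
```

Request:
servo_tool(
  commands=[
    [[0,0,3,30,0,0,0.01],[0,0,3,60,0,0,0.01],[0,0,3,90,0,0,0.01],[0,0,3,110,0,0,0.01],[0,0,3,115,0,0,0.01]],
  ],
)

```text
time_s: 14.95
tcp_pos: [0.5624, 0.1286, 0.1181]
ee_rot: [[0.992, -0.128, -0.007], [-0.128, -0.992, -0.004], [-0.007, 0.005, -1.0]]
wrist_force: [-0.6, 0.7, 0.7]
gripper_width: 1.002
gripper_force: 0.0
```

```bash
python3 -c "
from h import *
H=CM+CR@np.array([.085,0,0])
plan(np.r_[H[:2],.1035],down(-97.2))"
```

```text
t 14.9 tcp [562.4 128.6 118.1] F [-0.6  0.7  0.7] w 87.1 gf 0.0 J [ 29.  24. -15.   0. -52.  54.]
shift mm [ 4.5 -5.4 14.6] turn [ 0.0053  0.0065 -0.0026]
```

Request:
servo_tool(
  commands=[
    [[0,0,0,3,0,0,0],[0,0,0,6,0,0,0],[0,0,0,9,0,0,0],[0,0,0,9,0,0,0],[0,0,0,9,0,0,0]],
  ],
)

```text
time_s: 15.45
tcp_pos: [0.5647, 0.1284, 0.1127]
ee_rot: [[0.992, -0.129, -0.001], [-0.129, -0.992, -0.002], [-0.0, 0.002, -1.0]]
wrist_force: [0.2, 0.1, -0.2]
gripper_width: 0.995
gripper_force: 0.0
```

```bash
python3 -c "
from h import *
H=CM+CR@np.array([.085,0,0])
plan(np.r_[H[:2],.1035],down(-97.2))"
```

```text
t 15.4 tcp [564.7 128.4 112.7] F [ 0.2  0.1 -0.2] w 86.5 gf 0.0 J [ 29.  24. -15.   0. -51.  54.]
shift mm [ 2.1 -5.3  9.2] turn [ 0.0016  0.0004 -0.0041]
```

Request:
servo_tool(
  commands=[
    [[0,2,-5,3,0,0,-0.004],[0,2,-5,6,0,0,-0.004],[0,2,-5,9,0,0,-0.004],[0,2,-5,9,0,0,-0.004],[0.3,2,-5,9,0,0,-0.004]],
  ],
)

```text
time_s: 15.95
tcp_pos: [0.5669, 0.1329, 0.1029]
ee_rot: [[0.992, -0.125, -0.002], [-0.125, -0.992, -0.002], [-0.002, 0.003, -1.0]]
wrist_force: [-1.1, -0.6, 0.3]
gripper_width: 0.97
gripper_force: 0.0
```

Request:
servo_tool(
  commands=[
    [[0.5,0,0,0,0,0,0],[0.7,0,0,0,0,0,0],[0.9,0,0,0,0,0,0],[1,0,0,0,0,0,0],[1,0,0,0,0,0,0]],
  ],
)

```text
time_s: 16.45
tcp_pos: [0.567, 0.1329, 0.1031]
ee_rot: [[0.992, -0.126, -0.002], [-0.126, -0.992, -0.002], [-0.001, 0.002, -1.0]]
wrist_force: [-0.2, -0.1, -0.2]
gripper_width: 0.538
gripper_force: 0.0
```

Request:
servo_tool(
  commands=[
    [[1,0,0,0,0,0,0],[1,0,0,0,0,0,0],[1,0,0,0,0,0,0],[1,0,0,0,0,0,0],[1,0,0,0,0,0,0]],
  ],
)

```text
time_s: 16.95
tcp_pos: [0.567, 0.133, 0.1031]
ee_rot: [[0.992, -0.125, -0.001], [-0.125, -0.992, -0.002], [-0.001, 0.002, -1.0]]
wrist_force: [0.7, -0.4, 0.6]
gripper_width: 0.418
gripper_force: 30.0
```

Request:
servo_tool(
  commands=[
    [[0.4,0,0,0,0,0,0],[0.4,0,0,0,0,0,0],[0.4,0,0,0,0,0,0],[0.4,2,0,0,0,0,0],[0.4,4,0,0,0,0,0]],
  ],
)

```text
time_s: 17.45
tcp_pos: [0.5711, 0.1324, 0.1031]
ee_rot: [[0.992, -0.125, -0.001], [-0.125, -0.992, -0.002], [-0.001, 0.002, -1.0]]
wrist_force: [0.0, -0.6, 0.5]
gripper_width: 0.594
gripper_force: 0.0
```

Request:
servo_tool(
  commands=[
    [[1,0,0,0,0,0,0],[1,0,0,0,0,0,0],[1,0,0,0,0,0,0],[1,0,0,0,0,0,0],[1,0,0,0,0,0,0]],
  ],
)

```text
time_s: 17.95
tcp_pos: [0.5709, 0.1324, 0.1031]
ee_rot: [[0.992, -0.126, -0.002], [-0.126, -0.992, -0.002], [-0.001, 0.002, -1.0]]
wrist_force: [0.8, 0.3, -0.6]
gripper_width: 0.343
gripper_force: 30.0
```

```bash
cat >> h.py <<'E'
HY=-20.8
def hoodR(yaw=HY,sl=35):
    return Ro.from_euler('z',yaw,degrees=True).as_matrix()@Ro.from_euler('y',-sl,degrees=True).as_matrix()
_u=hoodR(HY,0)
SEAT=_u@np.array([.500,.040,.197])+hoodR()@np.array([0,0,.00625])
GT=np.array([.0886,0,.00685]) # TCP in cassette frame
def cass(d,e,lat=0,dsl=0):
    R=hoodR(); return SEAT+R@(np.array([d,lat,e])+Ro.from_euler('y',-dsl,degrees=True).as_matrix()@GT), hoodR(HY,35+dsl)@np.diag([1,-1,-1.])
def where():
    s=r.sense();R=hoodR();Rc=s['ee_rot']@np.diag([1,-1,-1.]);p=R.T@(s['tcp_pos']-Rc@GT-SEAT)
    print("cassette in seat frame mm",(p*1000).round(1),"turn deg",Ro.from_matrix(R.T@Rc).as_rotvec(degrees=True).round(2),"F face frame",(R.T@s['wrist_force']).round(1))
E
python3 -c "
from h import *
print(SEAT);plan(*cass(.093,.06));where()"
```

```text
[ 0.4782659  -0.13888745  0.2021197 ]
t 17.9 tcp [570.9 132.4 103.1] F [ 0.8  0.3 -0.6] w 29.8 gf 30.0 J [ 29.  25. -15.   0. -50.  54.]
shift mm [  49.1  307.3 -257.4] turn [-0.0702  0.609   0.2304]
cassette in seat frame mm [-139.2  265.7  -31.7] turn deg [ 4.02 34.89 13.2 ] F face frame [ 0.2  0.5 -0.8]
```

Request:
servo_tool(
  commands=[
    [[1,0,0,-15,0,0,0],[1,0,0,-40,0,0,0],[1,0,0,-75,0,0,0],[1,0,0,-110,0,0,0],[1,0,0,-145,0,0,0]],
  ],
)

```text
time_s: 18.45
tcp_pos: [0.5706, 0.1326, 0.2487]
ee_rot: [[0.992, -0.126, -0.003], [-0.126, -0.992, -0.002], [-0.003, 0.003, -1.0]]
wrist_force: [0.7, 1.1, -1.7]
gripper_width: 0.342
gripper_force: 30.0
```

```bash
python3 -c "
from h import *
plan(*cass(.093,.06))"
```

```text
t 18.4 tcp [570.6 132.6 248.7] F [ 0.7  1.1 -1.7] w 29.7 gf 30.0 J [ 29.  18.  -4.   0. -69.  54.]
shift mm [  49.5  307.2 -111.7] turn [-0.0696  0.6103  0.2306]
```

Request:
servo_tool(
  commands=[
    [[1,10,20,-30,0,0.06,0.02],[1,15,50,-60,-0.01,0.12,0.05],[1,20,80,-85,-0.02,0.18,0.07],[1,25,115,-100,-0.03,0.25,0.09],[1,28,150,-110,-0.035,0.305,0.115]],
  ],
)

```text
time_s: 18.95
tcp_pos: [0.5798, -0.0203, 0.3592]
ee_rot: [[0.926, -0.242, 0.29], [-0.225, -0.97, -0.091], [0.303, 0.019, -0.953]]
wrist_force: [-0.3, -0.5, -3.5]
gripper_width: 0.343
gripper_force: 30.0
```

```bash
python3 -c "
from h import *
plan(*cass(.093,.06));where()"
```

```text
t 18.9 tcp [579.8 -20.3 359.2] F [-0.3 -0.5 -3.5] w 29.9 gf 30.0 J [ 19.   5. -10.  12. -60.  52.]
shift mm [ 37.6 152.7  13.1] turn [-0.0359  0.3012  0.115 ]
cassette in seat frame mm [ 47.4 136.5 117.9] turn deg [ 2.06 17.26  6.59] F face frame [-2.1 -0.6 -2.8]
```

Request:
servo_tool(
  commands=[
    [[1,8,30,-8,-0.007,0.06,0.023],[1,16,60,-8,-0.014,0.12,0.046],[1,24,95,-4,-0.021,0.18,0.07],[1,32,125,5,-0.03,0.24,0.092],[1,37.5,152,10,-0.036,0.301,0.115]],
  ],
)

```text
time_s: 19.45
tcp_pos: [0.5801, -0.1775, 0.3616]
ee_rot: [[0.767, -0.357, 0.533], [-0.292, -0.934, -0.204], [0.571, 0.001, -0.821]]
wrist_force: [-0.5, -1.5, -3.6]
gripper_width: 0.341
gripper_force: 30.0
```

Request:
servo_tool(
  commands=[
    [[1,0,0,0,0,0,0],[1,0,0,0,0,0,0],[1,0,0,0,0,0,0],[1,0,0,0,0,0,0],[1,0,0,0,0,0,0]],
  ],
)

```text
time_s: 19.95
tcp_pos: [0.5818, -0.1754, 0.3634]
ee_rot: [[0.768, -0.354, 0.534], [-0.29, -0.935, -0.203], [0.571, 0.001, -0.821]]
wrist_force: [0.2, -0.3, -1.4]
gripper_width: 0.343
gripper_force: 30.0
```

```bash
cat > chk.py <<'E'
from h import *
plan(*cass(.093,.03));where()
s=r.sense();Rc=s['ee_rot']@np.diag([1,-1,-1.]);mid=s['tcp_pos']-Rc@GT
for n in('top','scene'):
    c=r.capture(n);pickle.dump(c,open(n+'5.pkl','wb'))
    P=proj(c,[mid+Rc@np.array(q) for q in((-.061,-.032,.00625),(-.061,.032,.00625),(.061,.032,.00625),(.061,-.032,.00625))])
    print(n,P.round(1).tolist())
    im=c['pixels'].astype(int);m=(im.max(2)<62).astype(np.uint8)
    q=np.zeros_like(m);cv2.fillConvexPoly(q,cv2.convexHull(((P-P.mean(0))*1.5+P.mean(0)).astype(np.int32)),1);m*=q
    k,l,st,ce=cv2.connectedComponentsWithStats(m);i=1+np.argmax(st[1:,4]);print(st[i])
c5=ld('scene5');t5=ld('top5')
a=cv2.resize(t5['pixels'][150:290,330:460,::-1],(390,420),interpolation=cv2.INTER_CUBIC)
b=cv2.resize(c5['pixels'][130:270,270:400,::-1],(390,420),interpolation=cv2.INTER_CUBIC)
cv2.imwrite('pics/c8.png',np.hstack([a,b]))
E
python3 chk.py
```

```text
t 19.9 tcp [ 581.8 -175.4  363.4] F [ 0.2 -0.3 -1.4] w 29.9 gf 30.0 J [  4.   0. -25.  25. -35.  49.]
shift mm [-0.7  2.7 32.4] turn [-0.0002  0.0026  0.0014]
cassette in seat frame mm [93.8  2.5 62.6] turn deg [0.01 0.15 0.08] F face frame [-0.5 -0.2 -1.3]
top [[393.4, 239.2], [362.2, 227.5], [384.2, 173.2], [417.3, 185.6]]
[ 362  158   70   66 1653]
scene [[354.6, 190.3], [335.7, 199.0], [312.6, 159.7], [331.8, 151.9]]
[312 160  36  38 466]
```

```bash
python3 -c "
from h import *
plan(*cass(.108,.015,-.0008))"
```

```text
t 20.1 tcp [ 581.6 -175.6  363.2] F [ 0.7  0.5 -2.1] w 30.2 gf 30.0 J [  4.   0. -25.  25. -35.  49.]
shift mm [14.5  3.2 47.2] turn [0.0001 0.0028 0.0013]
```

Request:
servo_tool(
  commands=[
    [[1,5,1,10,0,0.003,0.001],[1,10,2,20,0,0.003,0.001],[1,14.5,3.2,32,0,0.003,0.001],[1,14.5,3.2,42,0,0.003,0.001],[1,14.5,3.2,47,0,0.003,0.001]],
  ],
)

```text
time_s: 20.55
tcp_pos: [0.6165, -0.1935, 0.3304]
ee_rot: [[0.767, -0.357, 0.533], [-0.292, -0.934, -0.205], [0.571, 0.001, -0.821]]
wrist_force: [-0.3, -1.1, -3.4]
gripper_width: 0.344
gripper_force: 30.0
```

Request:
servo_tool(
  commands=[
    [[1,0,0,0,0,0,0],[1,0,0,0,0,0,0],[1,0,0,0,0,0,0],[1,0,0,0,0,0,0],[1,0,0,0,0,0,0]],
  ],
)

```text
time_s: 21.05
tcp_pos: [0.6162, -0.1928, 0.3334]
ee_rot: [[0.765, -0.356, 0.537], [-0.291, -0.935, -0.204], [0.574, 0.0, -0.819]]
wrist_force: [0.0, -0.3, -2.2]
gripper_width: 0.341
gripper_force: 30.0
```

```bash
python3 chk.py; python3 -c "
from h import *
plan(*cass(.108,.005,-.0008))"
```

```text
t 21.1 tcp [ 616.2 -192.8  333.4] F [ 0.  -0.3 -2.2] w 29.7 gf 30.0 J [  1.   5. -24.  26. -30.  49.]
shift mm [-15.   -1.4 -14.3] turn [ 0.0004 -0.0009 -0.0005]
cassette in seat frame mm [108.   -1.4  15.6] turn deg [-0.02 -0.05 -0.03] F face frame [-1.2 -0.2 -1.9]
top [[400.0, 222.4], [369.7, 211.0], [391.6, 157.6], [423.6, 169.6]]
[ 371  142   63   64 1395]
scene [[346.2, 192.5], [327.8, 200.9], [305.6, 162.8], [324.3, 155.2]]
[306 165  34  35 391]
t 21.1 tcp [ 616.3 -192.8  333.1] F [ 0.9  0.1 -2.4] w 29.9 gf 30.0 J [  1.   5. -24.  26. -30.  49.]
shift mm [ 0.1 -0.6 10.5] turn [ 0.0005 -0.0006 -0.0003]
```

View pics/c8.png

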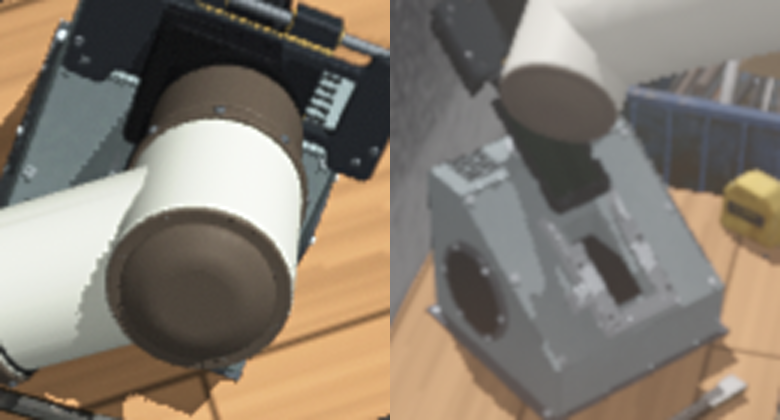

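The right half shows the cassette hovering over the guides. Its lip corners are at (328,200) and (343,192), as predicted, so it isn't drooping, and it sits between the guide tips. Next I lower it onto the face.

Request:
servo_tool(
  commands=[
    [[1,0,-0.6,3,0,0,0],[1,0,-0.6,6,0,0,0],[1,0,-0.6,9,0,0,0],[1,0,-0.6,11,0,0,0],[1,0,-0.6,11,0,0,0]],
  ],
)

```text
time_s: 21.65
tcp_pos: [0.6224, -0.1948, 0.3231]
ee_rot: [[0.766, -0.356, 0.535], [-0.291, -0.934, -0.205], [0.573, 0.001, -0.82]]
wrist_force: [0.1, -0.4, -2.6]
gripper_width: 0.343
gripper_force: 30.0
```

```bash
python3 -c "
from h import *
where()"
```

```text
cassette in seat frame mm [107.4  -1.    3.7] turn deg [-0.07  0.05 -0.02] F face frame [-1.3 -0.4 -2.3]
```

Force unchanged, so no contact yet. Continue down in small steps.

Request:
servo_tool(
  commands=[
    [[1,0,0,1,0,0,0],[1,0,0,2,0,0,0],[1,0,0,2.5,0,0,0],[1,0,0,3,0,0,0],[1,0,0,3,0,0,0]],
  ],
)

```text
time_s: 22.15
tcp_pos: [0.624, -0.1953, 0.3213]
ee_rot: [[0.766, -0.356, 0.536], [-0.291, -0.935, -0.204], [0.574, 0.0, -0.819]]
wrist_force: [0.8, 0.1, -2.9]
gripper_width: 0.344
gripper_force: 30.0
```

```bash
python3 -c "
from h import *
where()"
```

```text
cassette in seat frame mm [107.7  -0.9   1.1] turn deg [-0.05 -0.   -0.02] F face frame [-1.1  0.4 -2.8]
```

Request:
servo_tool(
  commands=[
    [[1,0,0,0.5,0,0,0],[1,0,0,1,0,0,0],[1,0,0,1.5,0,0,0],[1,0,0,2,0,0,0],[1,0,0,2,0,0,0]],
  ],
)

```text
time_s: 22.65
tcp_pos: [0.6251, -0.1957, 0.3197]
ee_rot: [[0.766, -0.356, 0.536], [-0.291, -0.935, -0.204], [0.574, 0.0, -0.819]]
wrist_force: [-1.9, -0.0, -1.5]
gripper_width: 0.344
gripper_force: 30.0
```

```bash
python3 -c "
from h import *
where()"
```

```text
cassette in seat frame mm [107.8  -0.9  -0.8] turn deg [-0.05 -0.   -0.02] F face frame [-2.3 -0.7 -0.2]
```

Request:
servo_tool(
  commands=[
    [[1,-4,0,-0.4,0,0,0],[1,-8,0,-0.4,0,0,0],[1,-12,0,-0.4,0,0,0],[1,-16,0,-0.4,0,0,0],[1,-20,0,-0.4,0,0,0]],
  ],
)

```text
time_s: 23.15
tcp_pos: [0.6092, -0.1896, 0.3082]
ee_rot: [[0.766, -0.356, 0.536], [-0.291, -0.935, -0.204], [0.573, 0.0, -0.819]]
wrist_force: [0.0, -0.0, -2.4]
gripper_width: 0.339
gripper_force: 30.0
```

```bash
python3 -c "
from h import *
where()"
```

```text
cassette in seat frame mm [87.3 -0.9 -0.4] turn deg [-0.04  0.01 -0.02] F face frame [-1.4 -0.  -2. ]
```

Request:
servo_tool(
  commands=[
    [[1,-4,0,0,0,0,0],[1,-8,0,0,0,0,0],[1,-12,0,0,0,0,0],[1,-16,0,0,0,0,0],[1,-20,0,0,0,0,0]],
  ],
)

```text
time_s: 23.65
tcp_pos: [0.594, -0.1838, 0.2969]
ee_rot: [[0.766, -0.356, 0.536], [-0.291, -0.935, -0.204], [0.574, 0.0, -0.819]]
wrist_force: [-0.1, 0.6, -2.1]
gripper_width: 0.341
gripper_force: 30.0
```

```bash
python3 -c "
from h import *
where()"
```

```text
cassette in seat frame mm [67.5 -0.9 -0.4] turn deg [-0.04 -0.01 -0.02] F face frame [-1.5  0.5 -1.5]
```

Request:
servo_tool(
  commands=[
    [[1,-4,0,0,0,0,0],[1,-8,0,0,0,0,0],[1,-12,0,0,0,0,0],[1,-16,0,0,0,0,0],[1,-20,0,0,0,0,0]],
  ],
)

```text
time_s: 24.15
tcp_pos: [0.5787, -0.178, 0.2855]
ee_rot: [[0.766, -0.356, 0.536], [-0.291, -0.935, -0.204], [0.574, 0.0, -0.819]]
wrist_force: [-0.2, 0.1, -3.9]
gripper_width: 0.345
gripper_force: 30.0
```

```bash
python3 -c "
from h import *
where()"
```

```text
cassette in seat frame mm [47.5 -0.9 -0.4] turn deg [-0.04 -0.01 -0.01] F face frame [-2.4  0.  -3. ]
```

Request:
servo_tool(
  commands=[
    [[1,-3,0,0,0,0,0],[1,-6,0,0,0,0,0],[1,-9,0,0,0,0,0],[1,-12,0,0,0,0,0],[1,-15,0,0,0,0,0]],
  ],
)

```text
time_s: 24.65
tcp_pos: [0.5673, -0.1737, 0.2769]
ee_rot: [[0.766, -0.356, 0.536], [-0.291, -0.935, -0.204], [0.574, 0.0, -0.819]]
wrist_force: [0.6, -0.3, -2.0]
gripper_width: 0.344
gripper_force: 30.0
```

```bash
python3 -c "
from h import *
where()"
```

```text
cassette in seat frame mm [32.6 -0.9 -0.5] turn deg [-0.04 -0.01 -0.02] F face frame [-0.6 -0.1 -2. ]
```

Request:
servo_tool(
  commands=[
    [[1,-3,0,0,0,0,0],[1,-6,0,0,0,0,0],[1,-9,0,0,0,0,0],[1,-12,0,0,0,0,0],[1,-15,0,0,0,0,0]],
  ],
)

```text
time_s: 25.15
tcp_pos: [0.557, -0.1698, 0.2703]
ee_rot: [[0.764, -0.355, 0.538], [-0.29, -0.935, -0.206], [0.576, 0.001, -0.817]]
wrist_force: [1.9, -4.2, -2.2]
gripper_width: 0.342
gripper_force: 30.0
```

```bash
python3 -c "
from h import *
where()"
```

```text
cassette in seat frame mm [19.8 -1.   0.1] turn deg [-0.06 -0.19  0.03] F face frame [ 1.4 -3.2 -3.7]
```

Request:
servo_tool(
  commands=[
    [[1,-2,0,0,0,0,0],[1,-4,0,0,0,0,0],[1,-6,0,0,0,0,0],[1,-8,0,0,0,0,0],[1,-10,0,0,0,0,0]],
  ],
)

```text
time_s: 25.65
tcp_pos: [0.548, -0.1665, 0.2625]
ee_rot: [[0.766, -0.356, 0.536], [-0.291, -0.934, -0.205], [0.573, 0.001, -0.819]]
wrist_force: [0.9, -3.2, -1.4]
gripper_width: 0.34
gripper_force: 30.0
```

```bash
python3 -c "
from h import *
where()"
```

```text
cassette in seat frame mm [ 7.5 -1.1 -0.4] turn deg [-0.07  0.01 -0.02] F face frame [ 0.8 -2.7 -2.3]
```

Request:
servo_tool(
  commands=[
    [[1,-1.5,0,0,0,0,0],[1,-3,0,0,0,0,0],[1,-4.5,0,0,0,0,0],[1,-6,0,0,0,0,0],[1,-6,0,0,0,0,0]],
  ],
)

```text
time_s: 26.15
tcp_pos: [0.5432, -0.1648, 0.2587]
ee_rot: [[0.766, -0.356, 0.535], [-0.291, -0.934, -0.205], [0.573, 0.001, -0.82]]
wrist_force: [0.9, -3.8, -2.2]
gripper_width: 0.341
gripper_force: 30.0
```

```bash
python3 -c "
from h import *
where()"
```

```text
cassette in seat frame mm [ 1.1 -1.2 -0.5] turn deg [-0.07  0.05 -0.02] F face frame [ 0.6 -3.2 -3. ]
```

Request:
servo_tool(
  commands=[
    [[1,-1,0,0,0,0,0],[1,-2,0,0,0,0,0],[1,-3,0,0,0,0,0],[1,-3,0,0,0,0,0],[1,-3,0,0,0,0,0]],
  ],
)

```text
time_s: 26.65
tcp_pos: [0.5407, -0.1638, 0.2565]
ee_rot: [[0.767, -0.356, 0.534], [-0.291, -0.934, -0.204], [0.572, 0.001, -0.82]]
wrist_force: [-2.0, -1.4, -4.2]
gripper_width: 0.338
gripper_force: 30.0
```

```bash
python3 -c "
from h import *
where()"
```

```text
cassette in seat frame mm [-2.4 -1.1 -0.7] turn deg [-0.07  0.1  -0.01] F face frame [-3.6 -2.  -2.7]
```

Request:
servo_tool(
  commands=[
    [[1,-1,0,0,0,0,0],[1,-2,0,0,0,0,0],[1,-2,0,0,0,0,0],[1,-2,0,0,0,0,0],[1,-2,0,0,0,0,0]],
  ],
)

```text
time_s: 27.15
tcp_pos: [0.5401, -0.1632, 0.2566]
ee_rot: [[0.765, -0.356, 0.536], [-0.291, -0.935, -0.204], [0.574, -0.0, -0.819]]
wrist_force: [0.2, -2.1, -4.0]
gripper_width: 0.339
gripper_force: 30.0
```

```bash
python3 -c "
from h import *
where()"
```

```text
cassette in seat frame mm [-2.9 -0.7 -0.4] turn deg [-0.02 -0.03 -0.03] F face frame [-1.5 -1.9 -3.8]
```

Request:
servo_tool(
  commands=[
    [[1,-1,0,0,0,0,0],[1,-2,0,0,0,0,0],[1,-2,0,0,0,0,0],[1,-2,0,0,0,0,0],[1,-2,0,0,0,0,0]],
  ],
)

```text
time_s: 27.65
tcp_pos: [0.539, -0.1626, 0.256]
ee_rot: [[0.765, -0.355, 0.537], [-0.291, -0.935, -0.204], [0.575, -0.0, -0.818]]
wrist_force: [3.3, -3.7, -1.0]
gripper_width: 0.342
gripper_force: 30.0
```

```bash
python3 -c "
from h import *
where()"
```

```text
cassette in seat frame mm [-4.3 -0.5 -0.3] turn deg [ 0.   -0.09 -0.03] F face frame [ 3.  -2.3 -3.3]
```

Request:
servo_tool(
  commands=[
    [[1,-1,0,0,0,0,0],[1,-2,0,0,0,0,0],[1,-3,0,0,0,0,0],[1,-3,0,0,0,0,0],[1,-3,0,0,0,0,0]],
  ],
)

```text
time_s: 28.15
tcp_pos: [0.5386, -0.1623, 0.2565]
ee_rot: [[0.762, -0.356, 0.54], [-0.291, -0.935, -0.205], [0.578, -0.001, -0.816]]
wrist_force: [9.5, -9.2, -1.0]
gripper_width: 0.338
gripper_force: 30.2
```

```bash
python3 -c "
from h import *
where()"
```

```text
cassette in seat frame mm [-4.3 -0.3  0.1] turn deg [ 0.01 -0.32 -0.05] F face frame [ 9.4 -5.2 -7.8]
```

Request:
servo_tool(
  commands=[
    [[1,-1,0,0,0,0,0],[1,-2,0,0,0,0,0],[1,-3,0,0,0,0,0],[1,-3,0,0,0,0,0],[1,-3,0,0,0,0,0]],
  ],
)

```text
time_s: 28.65
tcp_pos: [0.5381, -0.1619, 0.2571]
ee_rot: [[0.76, -0.356, 0.544], [-0.291, -0.934, -0.206], [0.581, -0.001, -0.814]]
wrist_force: [13.9, -12.6, 1.1]
gripper_width: 0.345
gripper_force: 32.3
```

```bash
python3 -c "
from h import *
where()"
```

```text
cassette in seat frame mm [-4.5 -0.1  0.6] turn deg [ 0.03 -0.55 -0.1 ] F face frame [14.9 -6.8 -9.1]
```

Request:
servo_tool(
  commands=[
    [[1,2,0,0,0,0,0],[1,4,0,0,0,0,0],[1,5,0,0,0,0,0],[1,5,0,0,0,0,0],[1,5,0,0,0,0,0]],
  ],
)

```text
time_s: 29.15
tcp_pos: [0.5389, -0.1622, 0.2563]
ee_rot: [[0.764, -0.355, 0.539], [-0.291, -0.935, -0.204], [0.576, -0.001, -0.817]]
wrist_force: [4.6, -4.2, -0.5]
gripper_width: 0.341
gripper_force: 31.7
```

```bash
python3 -c "
from h import *
where()"
```

```text
cassette in seat frame mm [-4.3 -0.2 -0. ] turn deg [ 0.04 -0.18 -0.02] F face frame [ 4.4 -2.3 -3.8]
```

Request:
servo_tool(
  commands=[
    [[0.6,0,0,0,0,0,0],[0.4,0,0,0,0,0,0],[0.3,0,0,0,0,0,0],[0.3,0,0,0,0,0,0],[0.3,0,0,0,0,0,0]],
  ],
)

```text
time_s: 29.65
tcp_pos: [0.5361, -0.1627, 0.2531]
ee_rot: [[0.767, -0.357, 0.533], [-0.292, -0.934, -0.205], [0.571, 0.002, -0.821]]
wrist_force: [-0.1, -0.3, 0.2]
gripper_width: 0.652
gripper_force: 0.0
```

Request:
servo_tool(
  commands=[
    [[0.3,0,0,-5,0,0,0],[0.3,0,0,-20,0,0,0],[0.3,0,0,-50,0,0,0],[0.3,0,0,-90,0,0,0],[0.3,0,0,-120,0,0,0]],
  ],
)

```text
time_s: 30.15
tcp_pos: [0.4716, -0.1376, 0.3532]
ee_rot: [[0.767, -0.356, 0.534], [-0.292, -0.934, -0.204], [0.572, 0.0, -0.82]]
wrist_force: [0.0, 0.4, 1.2]
gripper_width: 0.702
gripper_force: 0.0
```

Request:
servo_tool(
  commands=[
    [[0,0,40,-20,0,0,0],[0,0,80,-20,0,0,0],[0,0,130,-20,0,0,0],[0,0,180,-20,0,0,0],[0,0,220,-20,0,0,0]],
  ],
)

```text
time_s: 30.65
tcp_pos: [0.384, -0.3357, 0.3682]
ee_rot: [[0.767, -0.355, 0.534], [-0.292, -0.935, -0.203], [0.572, -0.001, -0.821]]
wrist_force: [0.7, -0.5, 0.4]
gripper_width: 0.979
gripper_force: 0.0
```

Run:
```python
from h import *
print(r.sense()["tcp_pos"],r.sense()["time_s"])
c=r.capture('top');c0=ld('top0');pickle.dump(c,open('top6.pkl','wb'))
R=hoodR();q=lambda x,y,z:proj(c,[SEAT+R@np.array([x,y,z])])[0]
Pp=[q(.072,-.015,.01575),q(.072,.015,.01575),q(.098,.015,.01575),q(.098,-.015,.01575)]
print("handle pred",np.round(Pp,1).tolist(),"centre",q(.085,0,.01575))
im=c['pixels'].astype(int);m=((im.max(2)<62)).astype(np.uint8)
w=np.zeros_like(m);w[165:270,340:425]=m[165:270,340:425]
k,l,st,ce=cv2.connectedComponentsWithStats(w)
for i in range(1,k):
    if st[i,4]>40:print(st[i],ce[i].round(1))
# dark/bright profile down the cassette's mid line: seat x from 110 to -70 mm
for x in range(106,-74,-4):
    p=q(x/1000,.006,.00625 if x<66 else .01575).round().astype(int);print(x,im[p[1],p[0]].tolist(),c0['pixels'][p[1],p[0]].tolist(),end=' | ')
for n,b in(("chisel",(300,270,385,305)),("tape",(470,235,500,280))):
    x0,y0,x1,y1=b;print(n,np.abs(im[y0:y1,x0:x1]-c0['pixels'][y0:y1,x0:x1].astype(int)).mean())
```

```text
[ 0.3840495  -0.33570526  0.36822187] 30.65
handle pred [[396.1, 207.4], [381.8, 202.0], [386.4, 190.9], [400.9, 196.4]] centre [391.27467151 199.19162878]
[340 165  11  28  77] [343.8 177.9]
[ 360  189   43   67 1513] [381.4 222.4]
106 [88, 98, 101] [113, 125, 127] | 102 [28, 27, 32] [113, 129, 127] | 98 [32, 35, 37] [116, 131, 130] | 94 [32, 34, 36] [115, 128, 128] | 90 [22, 22, 24] [117, 129, 130] | 86 [22, 23, 25] [117, 131, 132] | 82 [20, 22, 23] [119, 132, 133] | 78 [21, 22, 24] [117, 131, 132] | 74 [24, 25, 28] [119, 132, 133] | 70 [66, 70, 72] [119, 131, 132] | 66 [105, 112, 115] [114, 129, 128] | 62 [105, 112, 115] [114, 129, 128] | 58 [109, 118, 120] [114, 129, 128] | 54 [103, 113, 114] [118, 131, 132] | 50 [44, 48, 48] [87, 90, 87] | 46 [5, 13, 9] [65, 61, 55] | 42 [7, 12, 9] [69, 65, 59] | 38 [7, 14, 10] [69, 65, 59] | 34 [6, 13, 10] [69, 65, 60] | 30 [8, 15, 11] [72, 67, 62] | 26 [7, 15, 9] [72, 65, 59] | 22 [10, 17, 13] [70, 65, 58] | 18 [11, 18, 14] [73, 66, 61] | 14 [11, 18, 12] [73, 67, 60] | 10 [11, 18, 12] [59, 55, 49] | 6 [11, 19, 14] [51, 47, 43] | 2 [10, 17, 12] [19, 21, 20] | -2 [11, 18, 14] [20, 21, 21] | -6 [11, 18, 13] [19, 20, 20] | -10 [11, 17, 13] [19, 20, 20] | -14 [9, 17, 12] [20, 21, 20] | -18 [11, 18, 15] [21, 21, 20] | -22 [11, 18, 12] [19, 20, 20] | -26 [12, 18, 14] [20, 21, 20] | -30 [12, 19, 15] [19, 20, 19] | -34 [10, 17, 12] [17, 18, 16] | -38 [12, 17, 14] [75, 83, 84] | -42 [11, 18, 13] [117, 129, 130] | -46 [12, 17, 12] [116, 129, 129] | -50 [22, 24, 25] [115, 129, 129] | -54 [66, 70, 72] [135, 148, 149] | -58 [177, 187, 190] [183, 194, 197] | -62 [158, 169, 171] [163, 173, 176] | -66 [152, 162, 165] [155, 166, 168] | -70 [150, 163, 166] [153, 166, 169] | chisel 2.4298039215686273
tape 11.56320987654321
```

Request:
servo_tool(
  commands=[
    [[0,0,-40,-40,0,0,0],[0,0,-80,-60,0,0,0],[0,0,-120,-60,0,0,0],[0,0,-160,-60,0,0,0],[0,0,-160,-60,0,0,0]],
  ],
)

```text
time_s: 31.2
tcp_pos: [0.4111, -0.1694, 0.4167]
ee_rot: [[0.77, -0.348, 0.535], [-0.284, -0.938, -0.2], [0.571, 0.002, -0.821]]
wrist_force: [1.0, 0.2, -0.2]
gripper_width: 1.0
gripper_force: 0.0
```

Run:
```python
from h import *
c0=ld('top0');c=r.capture('top');s=r.sense();print(s['tcp_pos'],s['wrist_force'].round(1))
def cen(c):
    p=c['pixels'].astype(int);m=((p[...,0]-p[...,2]>90)&(p[...,1]-p[...,2]>70)).astype(np.uint8);w=np.zeros_like(m);w[225:290,460:505]=m[225:290,460:505]
    l=cv2.connectedComponentsWithStats(w);i=1+np.argmax(l[2][1:,4]);return l[2][i],l[3][i].round(1)
print(cen(c0),cen(c))
im=c['pixels'].astype(int)
for n,b in(("chisel",(300,270,385,305)),("tape",(470,235,500,280))):
    x0,y0,x1,y1=b;print(n,np.abs(im[y0:y1,x0:x1]-c0['pixels'][y0:y1,x0:x1].astype(int)).mean())
```

```text
[ 0.41054245 -0.17094359  0.41662155] [ 0.1 -0.7 -0.1]
(array([479, 237,  19,  25, 363], dtype=int32), array([488.1, 249. ])) (array([480, 236,  18,  27, 366], dtype=int32), array([488.4, 249. ]))
chisel 42.558991596638656
tape 3.9619753086419753
```

Both bystanders are unmoved: the chisel matched its first picture earlier, before the arm covered it in this one, and the tape is where it was. The cassette is home, so I'm handing in.

```bash
python3 -c "
from station import r
print(r.finish_job())"
```

```text
the job is handed in; nothing more can be done
None
```

I handed the job in after about 31 s of robot time: the filter is latched in the cassette, and the cassette is seated against the hood's bottom stop. I judged it from the images and contact forces; the hand-in returned no verdict. The chisel and the tape measure haven't moved.

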